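# Mount a hollow-cathode lamp in its V-plates

### The arm

A 7-joint arm with a two-finger parallel gripper is mounted at the origin on the work surface. World frame = base frame: x ahead of the robot, y to its left, z up, the work surface at z = 0. Lengths are in mm, angles in rad, forces in N, time in s.
With the tool pointing down it reaches from about 425 to 1025 mm from the base axis. Payload 9.4 kg.
Tool frame: the origin (TCP) lies at the very end of the fingers, on their centre line; the grasp point (between the pads) lies 19 mm behind it; z points along the fingers, y is the direction in which the jaws open and shut (so a half turn about z gives the same grasp; the last joint's range is limited). The gripper opens to 93 mm and grips with 3 to 60 N. Pads are 15 mm wide; open, the fingers measure 128 mm over their backs; the gripper's body (75 mm by 188 mm) begins 65 mm behind the grasp point.
Start: joints at [1.137, 0.599, -0.003, 1.599, 0.002, 0.943, -0.08], TCP at [253.216, -679.342, 218.618] pointing down, gripper open.
Joint ranges: [-2.57, 2.57], [-0.35, 1.97], [-1.29, 1.29], [0.11, 2.56], [-1.05, 4.19], [0.11, 1.86], [-2.63, 2.63]. Speed limits (rad/s): [2.22, 2.22, 3.01, 3.01, 3.14, 3.14, 3.14].

### API

Orientations are given as a 3x3 rotation matrix whose columns are the frame's x, y, z axes.
In Python, from rig import bot, imaging, spotter gives the robot as it stands.
- The arm moves only by the shell command python3 -m pendant 'ROWS' [FORCE]. ROWS is a JSON object of lists of equal length, an entry for each row: "slide": the shift along the world's x, y, z in mm, a list of three; "spin": the turn about the world's z in rad; "claw": the opening, from 0 (shut) to 1 (fully open). In form: {"slide": [[tx, ty, tz], ...], "spin": [spin, ...], "claw": [claw, ...]}. A call has 1 to 10 rows; each row shifts and turns the commanded pose from where the row before left it; what a row does not reach is not made up. A row lasts 1/10 s, in which the tool goes at most 50 mm and 8.59 degrees, less where a joint would pass 70% of its speed; a pose out of reach is approached as far as the arm can. A call is refused whole if a number of a shift passes 50 or a number of a turn 0.15, either way. A call with a gripper value outside its range is refused whole. The fingers move at their own pace and stop on an object; FORCE is the grip in N (left out, the last holds). Time passes only in rows, so rows that do not move let the fingers close. It gives the time, the measured TCP pose, the force and the opening at its end, in the units of the state.
- bot.state(): the state, without advancing time (a new reading comes with each control period).
- imaging.get_image(name): name is "scene" or "top" or "wrist"; returns the picture (384x512x3 uint8, red, green, blue); there is no depth.
- imaging.camera_model(name): a dict with "vfov" (degrees; the focal length in pixels is half the picture's height over the tangent of half this angle, whatever the lens; pixels are square), "cx", "cy" (the principal point, pixels), "dist_coeffs" ([k1, k2, p1, p2, k3] as OpenCV has them; the pictures are not rectified), "R" (3x3) and "t" (3): a world point X has camera coordinates R X + t. Camera axes: x right, y down, z forward; pixel columns grow to the right and rows downward; lengths in mm; the calibration is good to about 2 mm. A picture is of the moment at which its call begins: read the wrist's pose just before it. camera_model takes no time and is no camera call; for the wrist camera it gives the pose at the moment of the call.
- bot.close_job(): hands the job in, once; it reports no verdict.
Trained networks look in the newest picture that a camera, given by its name, has taken for a name from the list of things; names that differ only in an ending like _2 or _b are one class to them, and where a whole thing is asked for, a point or a joint stands for the part that bears it (a point fixed in the world has none). Each returns a list of dicts, best first, with "conf" (0 to 1); they miss things now and then, are a little off and sometimes report something else, mostly with a low value. They report only what shows in the picture. A call takes as long as a camera call. They do not tell look-alikes from the thing itself.
- spotter.search_frame(query, camera): "xyz" ([x, y, z] in mm, in the coordinates of the camera as it stood for that picture, good to about 4 mm: the middle of the surface that is visible of it).
- spotter.cut_out(query, camera): "region" (384x512 bool, what is visible of it).
- spotter.spot_point(query, camera): "xyz" ([x, y, z] in mm, in the coordinates of the camera as it stood for that picture, good to about 4 mm: a listed point, or the origin of a listed thing).
The state is a dict: "clock": time; "q": joint angles; "joint_vel": joint speeds; "tau": joint torques, N m; "ee_pos": TCP position; "ee_rot": TCP orientation; "ft_force": force on the tool from outside, world axes, zero at the start; "ft_torque": the same for the moment, N m; "width": finger opening in mm.
Only numpy, scipy, OpenCV 4.12 (cv2) and the standard library are available. Lean on these libraries where they do the work, as an engineer would, in place of code of your own. Each camera call takes 0.05 s, during which the arm holds its last target.

### The job

Take the slimmer of the two glass lamps out of the white storage block and lay it down in the cork cradle, in both its Vs, and let go, so that you can take it again from above. Then lower it gently into the two V-plates of the lamp mount, window end towards the lens and the glass bearing in both Vs, let go so that it settles, and only then swing the hold-down arm over until its rubber pad rests on the lamp. Do not drop or ram the lamp, and leave the other lamp and the rest of the things on the bench where they are.

Things in the scene. Friction and masses are not known exactly. Their poses are not given: they have to be found in the camera images.
- lamp: The lamp to mount: a round glass tube 38 mm in diameter, 120 mm long, on a black plug base 34 mm in diameter, 40 mm long; 160 mm overall, about 0.13 kg, balance point about 77 mm from the base's underside. Known by its slimmer glass. Origin: centre of the base's underside; z runs along the lamp from base to flat window. It starts upright, base in a well.
- lamp_mid (a point): Point on the lamp's axis at the middle of the glass, 100 mm from the base's underside and 60 mm from the window; axes as the lamp's.
- lamp_window (a point): Centre of the lamp's flat window, 160 mm from the base's underside.
- wide_lamp: The other lamp, not wanted: same base and length, glass 50 mm in diameter. Origin and axes as the lamp's. It stands in the other well, 100 mm from the lamp.
- rack: White storage block fixed to the bench, 200 (x) x 76 (y) x 40 mm high, with two round wells 36 mm in diameter, 32 mm deep (floor 8 mm above the bench) at x = -50 and +50 mm; either lamp may be in either. Origin: centre of its underside. A standing lamp's glass begins 48 mm above the bench, its window is at 168 mm.
- cradle: Cork cradle fixed to the bench: plywood board 84 (x) x 120 (y) x 10 mm with two upright cork pieces 14 mm thick (along y), 60 mm wide, at y = -40 and +40 mm, each with a 90-degree V in its top edge, lips 50 mm above the bench, 22 mm either side of the middle. Clear between them down to the board. Origin: centre of the underside; a lamp lies along y, either way round.
- cradle_axis (a point): Midway between the cork pieces, where the axis of a 38 mm lamp lies when it rests in both Vs: 55 mm above the bench. Axes as the cradle's.
- mount: Lamp mount fixed to the bench: dark base plate 150 x 300 x 12 mm with two aluminium V-plates 12 mm thick (along y), 60 mm wide, at y = -40 and +40 mm, each with a 90-degree V in its top edge, lips 60 mm above the bench, 22 mm either side; feet to 18 mm high between them. Origin: underside, midway between the plates; y along the lamp towards the lens, x towards the arm's hinge, z up.
- mount_axis (a point): Midway between the V-plates, where the lamp's axis lies when seated: 65 mm above the bench. Axes as the mount's. With lamp_mid here the window is 15 mm short of the lens barrel and the glass reaches 14 mm past the outer face of each V-plate.
- holddown (a joint): Angle of the hold-down arm, rad: 0 with its rubber pad on a seated lamp (arm level), growing as it opens, stops at 2.3 (leaning back from the lamp) and -0.2 (no lamp). Stiff, damped hinge: the arm (0.16 kg) stays put near upright (1.57), beyond about 1.8 slowly leans back to the stop, and below about 1.35 comes down by its own weight at up to about 1.5 rad/s and rests on the lamp.
- holddown_hinge (a point): On the hold-down arm's hinge axis, at the middle of the arm's breadth: mount x = 48, y = -40 mm, 94 mm above the bench. The axis runs along the mount's y. The hinge's cheeks, 22 mm (x) by 26 mm (y), rise to 106 mm.
- holddown_grip (a point): Middle of the free part of the arm's grey handle bar: round, 10 mm in diameter, parallel to the hinge axis at 113 mm from it, standing out 48 mm from the arm towards mount -y; this point is 31 mm from the arm's middle. The arm is a flat bar 14 mm wide, 8 mm thick. At arm angle q the point is at mount x = 48 - 113 cos q, y = -71, z = 94 + 113 sin q (mm).
- holddown_pad (a point): Middle of the underside of the arm's rubber pad (20 x 14 mm), 48 mm from the hinge axis; it comes down on the lamp over the V-plate farther from the lens.
- amber_bottle: Amber reagent bottle, 60 mm in diameter, 135 mm high, standing farther out on the bench. Origin: centre of the underside. To be left alone.
- flask: Small stoppered glass flask with a long neck, 60 mm in diameter, 150 mm high. Origin: centre of the underside. To be left alone.
- beaker: Glass beaker 68 mm in diameter, 85 mm high. Origin: centre of the underside. To be left alone.
- screwdriver: Screwdriver 160 mm long, lying near the robot. To be left alone.
- marker: Grey marker pen, 12 mm in diameter, 125 mm long, lying near the robot. To be left alone.
- lens (a point): Centre of the face of the black lens barrel (42 mm in diameter), mount y = 75 mm, 65 mm above the bench. Behind it stands the white lens housing with a blue foot, 108 mm wide, from y = 82 to 162 mm, 132 mm high. At the mount's other end, y = -122 mm, is a black terminal block 32 mm high.
There are look-alikes about, which are no part of the job. What is shaped like the lamp but blue or turquoise is not meant.

How it is judged (in metres and radians):
On the way, in this order (a step that is already met when the one before it is completed fails the run):
1. the lamp lies in both Vs of the cork cradle, at rest and let go (angle between the z axis of lamp and the y axis of cradle, either way round below 0.08 rad and distance between lamp_mid and cradle_axis below 0.03 m and z of lamp_mid in the frame of cradle_axis below 0.005 m and contact force between the fingers and lamp below 0.01 N and linear speed of lamp below 0.02 m/s), for 0.2 s.
2. the lamp is seated in both V-plates of the mount, window towards the lens, let go and settled, with the hold-down arm still open (angle between the z axis of lamp and the y axis of mount, either way round below 0.03 rad and y of lamp_window in the frame of mount_axis between 0.048 and 0.073 m and x of lamp_mid in the frame of mount_axis between -0.003 and 0.003 m and z of lamp_mid in the frame of mount_axis below 0.003 m and contact force between the fingers and lamp below 0.01 N and linear speed of lamp below 0.02 m/s and value of joint holddown above 0.6 rad), for 0.2 s.
At the end, for the whole second after the job is handed in: The slim lamp rests still in both V-plates, axis within 3 mm and 0.03 rad of the seated axis, window towards the lens, 48 to 73 mm from the middle of the V-plates; the hold-down arm is level within 0.06 rad, its pad bearing on the lamp (over 0.3 N) (angle between the z axis of lamp and the y axis of mount, either way round below 0.03 rad and y of lamp_window in the frame of mount_axis between 0.048 and 0.073 m and x of lamp_mid in the frame of mount_axis between -0.003 and 0.003 m and z of lamp_mid in the frame of mount_axis between -0.003 and 0.003 m and linear speed of lamp below 0.02 m/s and value of joint holddown between -0.06 and 0.06 rad and contact force between holddown and lamp above 0.3 N); the robot touches nothing.
It fails at once if the lamp is dropped (moves faster than 0.45 m/s while no finger touches it, a fall of about 10 mm) (contact force between the fingers and lamp below 0.01 N and linear speed of lamp above 0.45 m/s).
It fails at once if the lamp is rammed or pressed hard into the mount or the cradle (more than 90 N) (contact force between lamp and mount above 90 N or contact force between lamp and cradle above 90 N).
It fails at once if the other lamp is taken or pushed about (more than 15 mm) (distance of wide_lamp from where it was at the start of the episode above 0.015 m).
It fails at once if something else on the bench is pushed about (more than 30 mm) (distance of any of amber_bottle, flask, beaker, screwdriver, marker from where it was at the start of the episode above 0.03 m).
It also fails if it takes over 67 s, if anything falls off the work surface, if the arm or the gripper's body presses on something with over 40 N, if the wrist force passes 120 N, or if a joint passes its speed limit or range.

## Working session

There is one attempt and no reset: what is moved stays moved. The work goes in short steps, Python scripts to look and compute and a shell command to move; the robot and the scene stay as the last step left them, time stands still between calls to the robot, and variables do not carry over. Pictures are saved under pics/ and viewed, and the job is handed in when it is done.

```bash
ls; mkdir -p pics; python3 - <<'E'
from rig import bot, imaging, spotter
import cv2
s=bot.state(); print(s['clock'],s['ee_pos'],s['ee_rot'],s['width'],s['ft_force'])
for n in ('scene','top','wrist'):
    im=imaging.get_image(n); cv2.imwrite(f'pics/{n}0.png',im[:,:,::-1])
    m=imaging.camera_model(n); print(n,m)
E
```

```text
pics
0.0 [ 253.017827   -678.89807476  217.78455492] [[ 9.37006932e-01  3.49310102e-01 -6.79967107e-04]
 [ 3.49310730e-01 -9.37005921e-01  1.38484131e-03]
 [-1.53394147e-04 -1.53512571e-03 -9.99998810e-01]] 93.10339227686045 [ 0.17894717 -0.89210132 -0.97506856]
scene {'vfov': 44.71583311424321, 'cx': 249.60027870569795, 'cy': 187.42197988896993, 'dist_coeffs': array([-0.07280799,  0.        ,  0.        ,  0.        ,  0.        ]), 'R': array([[ 0.11081613,  0.9937765 ,  0.01131647],
       [ 0.81380311, -0.08419946, -0.57500865],
       [-0.57047724,  0.07292961, -0.81806906]]), 't': array([ -49.3395295 , -342.77478317, 1740.38787461])}
top {'vfov': 43.90379665838571, 'cx': 256.36592597675667, 'cy': 191.88922742119948, 'dist_coeffs': array([0.01212442, 0.        , 0.        , 0.        , 0.        ]), 'R': array([[ 0.06641101, -0.99777879, -0.00520151],
       [-0.97002021, -0.06334031, -0.23462479],
       [ 0.23377418,  0.02062724, -0.97207209]]), 't': array([ -27.01102489,  550.7173945 , 1205.67396563])}
wrist {'vfov': 66.54988623428382, 'cx': 256.4042140975002, 'cy': 194.84197307103284, 'dist_coeffs': array([0.02220511, 0.        , 0.        , 0.        , 0.        ]), 'R': array([[ 0.34899628, -0.93712342, -0.00113877],
       [-0.90370379, -0.33687153,  0.26426697],
       [-0.24803439, -0.09119908, -0.96444889]]), 't': array([-725.50508164,  -30.93255226,  390.26719428])}
```

View pics/scene0.png

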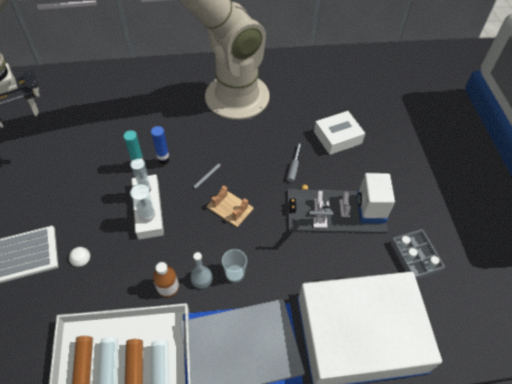

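View pics/top0.png

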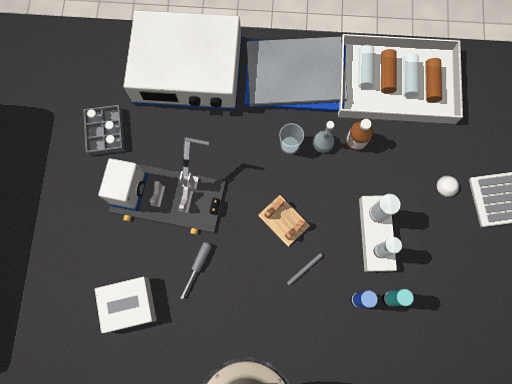

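View pics/wrist0.png

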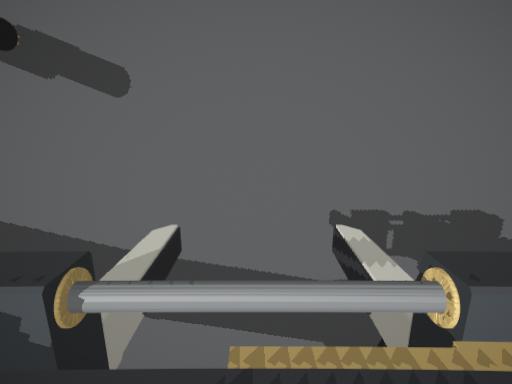

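The slim lamp is probably the nearer one in the rack, around top (388,247). The wide one would be at (385,207), the cradle at (284,220) and the mount around (180,195), with its arm leaning away from the robot. Next I'll locate them metrically.

```bash
cat > h.py <<'E'
from rig import bot, imaging, spotter
import numpy as np, cv2
def K(m):
    f=192/np.tan(np.radians(m['vfov'])/2); return np.array([[f,0,m['cx']],[0,f,m['cy']],[0,0,1]])
def w(m,x): return np.array(m['R']).T@(np.array(x)-m['t'])
def proj(m,X):
    return cv2.projectPoints(np.array(X,float).reshape(-1,3),cv2.Rodrigues(np.array(m['R']))[0],np.array(m['t'],float),K(m),m['dist_coeffs'])[0].reshape(-1,2)
def ray(m,uv,z):
    p=cv2.undistortPoints(np.array(uv,float).reshape(-1,1,2),K(m),m['dist_coeffs']).reshape(-1,2)
    d=np.c_[p,np.ones(len(p))]@np.array(m['R']); c=-np.array(m['R']).T@m['t']
    return c+d*((z-c[2])/d[:,2])[:,None]
E
python3 - <<'E'
from h import *
m=imaging.camera_model('wrist'); s=bot.state(); c=-m['R'].T@m['t']; print('cam in tool',s['ee_rot'].T@(c-s['ee_pos']))
for cam in('top','scene'):
    m=imaging.camera_model(cam)
    for q in ('lamp','lamp_mid','lamp_window','wide_lamp','rack','cradle','cradle_axis','mount','mount_axis','holddown_hinge','holddown_grip','holddown_pad','lens','beaker','flask','amber_bottle'):
        r=spotter.spot_point(q,cam)
        print(cam,q,[(round(d['conf'],2),np.round(w(m,d['xyz'])).astype(int).tolist()) for d in r[:4]])
print(bot.state()['clock'])
E
```

```text
cam in tool [  73.08380622    1.12979642 -165.75845427]
top lamp [(0.82, [291, -269, -2]), (0.74, [420, -326, 9])]
top lamp_mid [(0.95, [302, -359, 101]), (0.84, [420, -331, 112]), (0.67, [283, -271, 97])]
top lamp_window [(0.8, [291, -269, 161]), (0.61, [418, -327, 165]), (0.55, [299, -358, 160])]
top wide_lamp [(0.77, [519, -315, 6])]
top rack [(0.83, [469, -320, 1])]
top cradle [(0.71, [487, -71, -5]), (0.28, [418, -329, 111])]
top cradle_axis [(0.63, [493, -74, 51])]
top mount [(0.83, [535, 242, 3])]
top mount_axis [(0.96, [532, 245, 64])]
top holddown_hinge [(0.93, [577, 203, 97]), (0.71, [418, -327, 165])]
top holddown_grip [(0.88, [646, 161, 178]), (0.65, [486, -72, -2])]
top holddown_pad [(0.76, [599, 195, 138])]
top lens []
top beaker [(0.89, [714, -74, -2])]
top flask [(0.84, [723, -168, 0])]
top amber_bottle [(0.57, [736, -266, 0]), (0.24, [362, -131, 2])]
scene lamp [(0.88, [293, -269, 0]), (0.76, [422, -323, 6]), (0.67, [303, -355, 1])]
scene lamp_mid [(0.91, [303, -353, 98]), (0.78, [289, -271, 98]), (0.74, [418, -325, 108])]
scene lamp_window [(0.97, [289, -271, 158]), (0.74, [296, -355, 160])]
scene wide_lamp [(0.6, [523, -311, 5])]
scene rack [(0.97, [468, -321, 1])]
scene cradle [(0.88, [494, -63, -3])]
scene cradle_axis [(0.68, [491, -67, 54])]
scene mount [(0.86, [534, 244, -2]), (0.36, [493, -68, -3]), (0.34, [470, -318, -3])]
scene mount_axis [(0.91, [531, 243, 66])]
scene holddown_hinge [(0.72, [575, 203, 100]), (0.64, [724, -170, -2])]
scene holddown_grip [(0.42, [645, 161, 177])]
scene holddown_pad [(0.54, [600, 197, 136]), (0.5, [469, -317, -3]), (0.43, [646, 158, 175])]
scene lens [(0.77, [544, 316, 62])]
scene beaker [(0.87, [715, -72, 4])]
scene flask [(0.84, [724, -169, -3]), (0.3, [601, 197, 134])]
scene amber_bottle [(0.81, [741, -260, 0])]
1.75
```

```bash
python3 - <<'E'
from h import *
im=imaging.get_image('top')[:,:,::-1]
a=cv2.resize(im[180:255,250:325],None,fx=7,fy=7,interpolation=cv2.INTER_CUBIC)
b=cv2.resize(im[125:240,95:235],None,fx=5.5,fy=5.5,interpolation=cv2.INTER_CUBIC)
cv2.imwrite('pics/cr1.png',a);cv2.imwrite('pics/mo1.png',b)
im=imaging.get_image('scene')[:,:,::-1]
b=cv2.resize(im[165:240,195:405],None,fx=3.8,fy=3.8,interpolation=cv2.INTER_CUBIC)
cv2.imwrite('pics/sc1.png',b)
E
```

```text
(no output)
```

View pics/cr1.png

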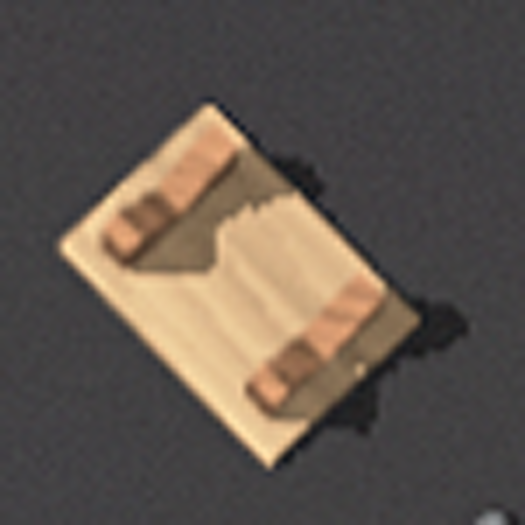

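View pics/mo1.png

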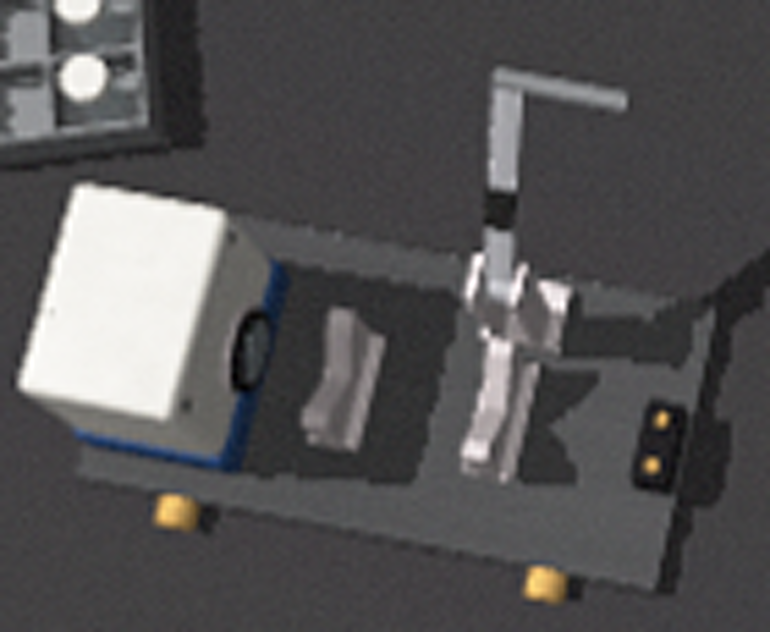

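View pics/sc1.png

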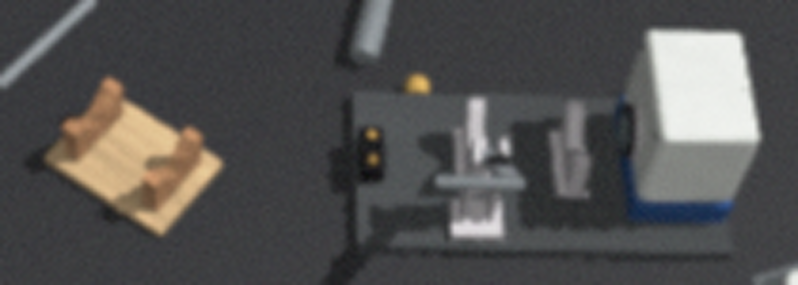

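```bash
python3 - <<'E'
from h import *
m=imaging.camera_model('top')
c=(np.array([(210,103),(62,245),(270,467),(420,320)])+.5)/7-.5+[250,180]
C=ray(m,c,10); print(C.round(0), C.mean(0))
for a,b in((0,1),(3,2),(0,3),(1,2)):
    d=C[b]-C[a]; print(np.linalg.norm(d),np.degrees(np.arctan2(d[1],d[0])))
p=(np.array([(80,473),(658,590),(712,318)])+.5)/5.5-.5+[95,125]
P=ray(m,p,12);print(P.round(0))
d=P[0]-P[1];print(np.linalg.norm(d),np.degrees(np.arctan2(d[1],d[0])));d=P[2]-P[1];print(np.linalg.norm(d),np.degrees(np.arctan2(d[1],d[0])))
h=(np.array([(497,75),(626,102)])+.5)/5.5-.5+[95,125]
H=ray(m,h,178);print(H.round(0));d=H[0]-H[1];print(np.degrees(np.arctan2(d[1],d[0])))
E
```

```text
[[ 562.  -54.   10.]
 [ 501.    1.   10.]
 [ 419.  -86.   10.]
 [ 480. -141.   10.]] [490.47315438 -70.20109684  10.        ]
82.24009818267753 138.04877145826603
82.84481136584998 137.81556066620905
119.23823946238535 -133.2990323093973
118.9169121034927 -133.5938029423783
[[485. 412.  12.]
 [445. 118.  12.]
 [585. 102.  12.]]
297.2178067671143 82.2555018136758
141.64088313674657 -6.183438667551298
[[650. 194. 178.]
 [641. 134. 178.]]
81.34450216385326
```

```bash
python3 -m pendant '{"slide":[[15,35,0],[15,35,0],[15,35,0],[15,35,0],[15,35,0],[15,35,0],[15,35,0],[15,35,0],[15,35,0],[7,35,0]],"spin":[-0.023,-0.023,-0.023,-0.023,-0.023,-0.023,-0.023,-0.023,-0.023,-0.023],"claw":[1,1,1,1,1,1,1,1,1,1]}' 5; python3 -m pendant '{"slide":[[0,0,0]],"spin":[0],"claw":[1]}'
cat > snap.py <<'E'
from h import *
import sys
m=imaging.camera_model('wrist'); s=bot.state(); im=imaging.get_image('wrist')
cv2.imwrite(sys.argv[1],im[:,:,::-1]); print(s['clock'],s['ee_pos'].round(1),'yaw',np.degrees(np.arctan2(s['ee_rot'][1,0],s['ee_rot'][0,0])).round(2),'q',np.round(s['q'],2),'w',s['width'],'F',np.round(s['ft_force'],1))
for q in sys.argv[2:]:
    r=spotter.spot_point(q,'wrist')
    print(q,[(round(d['conf'],2),np.round(w(m,d['xyz']),1).tolist()) for d in r[:4]])
E
python3 snap.py pics/w1.png lamp_window lamp_mid wide_lamp
```

```text
clock: 2.85
ee_pos: [396.6, -327.8, 218.9]
ee_rot: [[0.992, 0.126, 0.001], [0.127, -0.992, -0.0], [0.001, 0.001, -1.0]]
ft_force: [1.8, -0.0, 0.6]
width: 92.8
clock: 2.95
ee_pos: [396.6, -324.7, 218.8]
ee_rot: [[0.991, 0.132, 0.0], [0.132, -0.991, 0.002], [0.0, -0.002, -1.0]]
ft_force: [0.2, -1.2, 0.4]
width: 93.0
2.95 [ 396.6 -324.7  218.8] yaw 7.58 q [ 0.56  0.35  0.03  2.08 -0.02  0.72 -0.85] w 92.99105242822537 F [ 0.2 -1.2  0.4]
lamp_window [(0.86, [292.9, -269.0, 158.6]), (0.69, [300.6, -352.7, 159.3]), (0.65, [421.7, -328.5, 168.0])]
lamp_mid [(0.81, [300.7, -354.8, 99.8]), (0.78, [418.8, -325.5, 106.7]), (0.76, [292.6, -276.6, 103.1]), (0.21, [419.7, -324.8, 4.4])]
wide_lamp [(0.93, [520.9, -318.8, 7.8])]
```

View pics/w1.png

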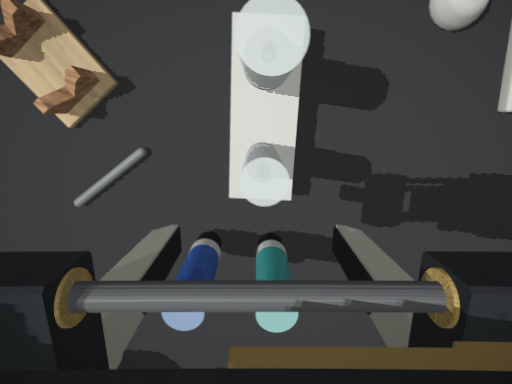

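```bash
python3 - <<'E'
from h import *
m=imaging.camera_model('wrist')
print(ray(m,[(264.5,182)],168),ray(m,[(240.5,182),(288.5,182)],168), ray(m,[(275,34)],168))
E
```

```text
[[ 419.89966014 -334.64568973  168.        ]] [[ 417.62174135 -316.58694986  168.        ]
 [ 422.17421538 -352.70156991  168.        ]] [[ 520.40598414 -328.19877666  168.        ]]
```

```bash
python3 - <<'E'
from h import *
m=imaging.camera_model('wrist')
print(proj(m,[(421,-328,168),(420,-326,48)]))
t=imaging.camera_model('top'); im=imaging.get_image('top')
print(proj(t,[(421,-328,168),(421,-334,168),(420,-326,48)]))
a=im[180:280,350:430,::-1]
cv2.imwrite('pics/t2.png',cv2.resize(a,None,fx=6,fy=6))
a=cv2.imread('pics/w1.png')[100:230,200:330]
cv2.imwrite('pics/w1c.png',cv2.resize(a,None,fx=4,fy=4))
E
```

```text
[[255.98778886 179.51916646]
 [254.2265785  157.91801851]]
[[394.03284656 243.9108821 ]
 [396.57125723 244.07840995]
 [380.64499475 250.11703955]]
```

View pics/t2.png

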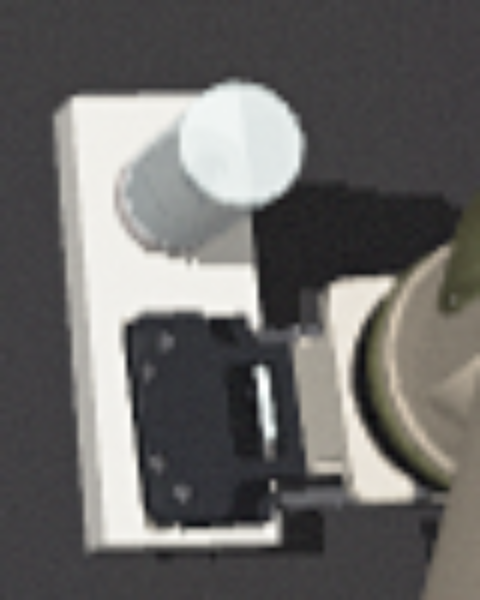

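View pics/w1c.png

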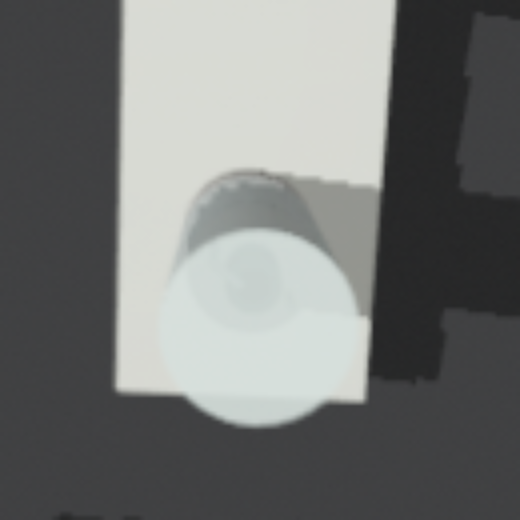

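```bash
python3 snap.py pics/w2.png lamp_window;  python3 - <<'E'
from h import *
a=cv2.imread('pics/w1.png').astype(int);b=cv2.imread('pics/w2.png').astype(int);print(abs(a-b).max())
m=imaging.camera_model('wrist');s=bot.state();print(s['joint_vel'],s['ee_pos'])
print(s['ee_rot'].T@(-m['R'].T@m['t']-s['ee_pos']))
print((m['R']@s['ee_rot']).round(3))
a=cv2.imread('pics/w2.png')[100:230,200:330]
cv2.imwrite('pics/w2c.png',cv2.resize(a,None,fx=4,fy=4))
E
```

```text
3.2 [ 394.9 -330.6  218.7] yaw 7.18 q [ 0.56  0.35  0.03  2.08 -0.01  0.72 -0.84] w 93.1043966688588 F [-0.6 -0.3  0.2]
lamp_window [(0.94, [292.3, -271.7, 162.7]), (0.84, [424.5, -328.3, 166.2]), (0.73, [300.0, -350.3, 158.1]), (0.29, [419.3, -324.9, 6.2])]
186
[ 2.55006702e-04 -7.27855183e-05 -2.83751245e-03  1.01731274e-03
  7.44780415e-05  9.64254696e-04 -2.82465064e-03] [ 394.7830762  -330.50601261  218.58129388]
[  73.34531578    1.14136786 -165.78532793]
[[-0.     1.     0.   ]
 [-0.964 -0.    -0.264]
 [-0.264 -0.     0.964]]
```

View pics/w2c.png

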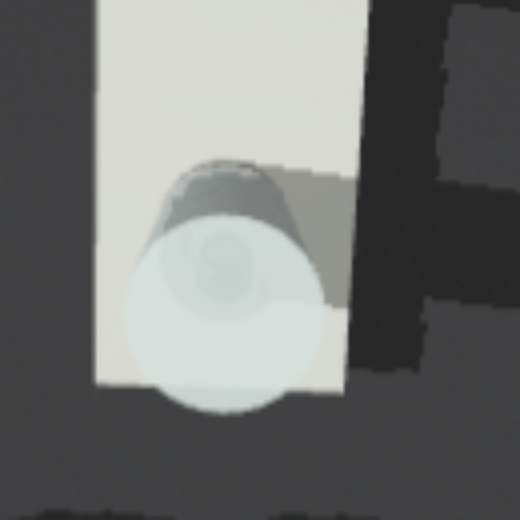

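```bash
python3 - <<'E'
from h import *
m=imaging.camera_model('wrist')
print(ray(m,[(255.9,178)],168))
E
```

```text
[[ 421.92501119 -327.84286712  168.        ]]
```

```bash
python3 -m pendant '{"slide":[[27,3,0],[0,0,0],[0,0,-30],[0,0,-40],[0,0,-30],[0,0,-20],[0,0,-8],[0,0,0],[0,0,0]],"spin":[0,0,0,0,0,0,0,0,0],"claw":[1,1,1,1,1,1,1,1,1]}'; python3 snap.py pics/w3.png
```

```text
clock: 4.2
ee_pos: [422.3, -326.9, 91.3]
ee_rot: [[0.992, 0.126, 0.0], [0.126, -0.992, -0.0], [0.0, 0.001, -1.0]]
ft_force: [0.0, -0.2, 0.0]
width: 93.2
4.2 [ 422.3 -326.9   91.3] yaw 7.24 q [ 0.54  0.56  0.01  2.15 -0.02  0.43 -0.87] w 93.16518537528775 F [ 0.  -0.2  0. ]
```

View pics/w3.png

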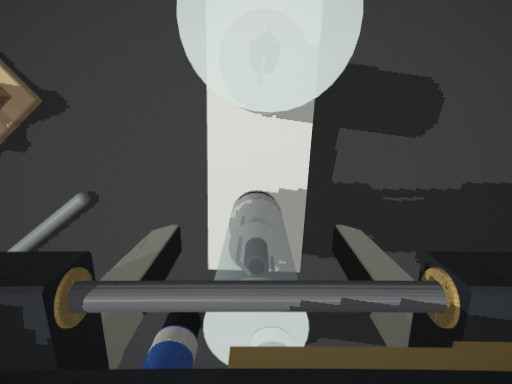

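The lamp stands centred between the fingers, with its window circle around (257,325), so I'm closing.

```bash
python3 -m pendant '{"slide":[[0,0,0],[0,0,0],[0,0,0],[0,0,0],[0,0,0],[0,0,0],[0,0,0],[0,0,0]],"spin":[0,0,0,0,0,0,0,0],"claw":[0.3,0.3,0,0,0,0,0,0]}' 10
```

```text
clock: 5.05
ee_pos: [422.2, -326.3, 90.6]
ee_rot: [[0.992, 0.127, -0.0], [0.127, -0.992, 0.0], [-0.0, -0.0, -1.0]]
ft_force: [0.8, 0.3, 0.3]
width: 37.6
```

```bash
python3 -m pendant '{"slide":[[0,0,8],[0,0,15],[0,0,20],[0,0,30],[0,0,30],[0,0,25],[0,0,0],[0,0,0]],"spin":[0,0,0,0,0,0,0,0],"claw":[0,0,0,0,0,0,0,0]}'
python3 snap.py pics/w4.png lamp_mid; python3 - <<'E'
from h import *
im=imaging.get_image('scene')[:,:,::-1]
cv2.imwrite('pics/s4.png',cv2.resize(im[90:260,90:260],None,fx=3.5,fy=3.5))
E
```

```text
clock: 5.85
ee_pos: [422.1, -326.2, 218.9]
ee_rot: [[0.992, 0.127, 0.001], [0.127, -0.992, -0.0], [0.001, 0.0, -1.0]]
ft_force: [-0.4, -0.0, -1.4]
width: 37.9
5.85 [ 422.1 -326.2  218.9] yaw 7.27 q [ 0.53  0.37  0.03  2.04 -0.01  0.73 -0.88] w 37.89437543291564 F [-0.4 -0.  -1.4]
lamp_mid [(0.6, [419.2, -326.4, 235.7])]
```

View pics/s4.png

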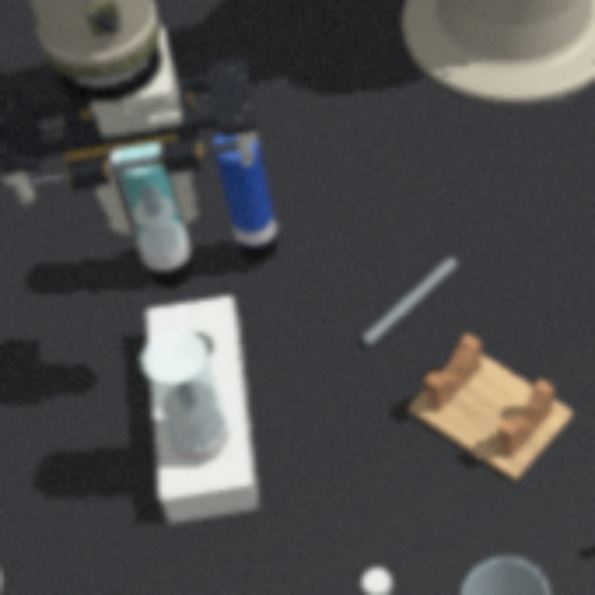

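```bash
python3 - <<'E'
from h import *
im=imaging.get_image('scene')[:,:,::-1]
cv2.imwrite('pics/s5.png',cv2.resize(im[110:190,100:180],None,fx=7,fy=7,interpolation=cv2.INTER_CUBIC))
m=imaging.camera_model('scene')
print((proj(m,[(422,-327,238-102),(422,-327,238-62),(422,-327,298)])-[100,110])*7)
E
```

```text
[[269.86417649 422.68813847]
 [252.12297372 363.62331642]
 [192.60998111 164.52187149]]
```

View pics/s5.png

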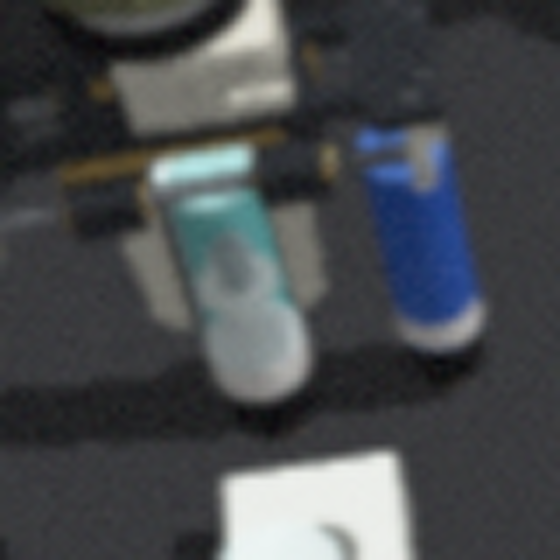

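View pics/w4.png

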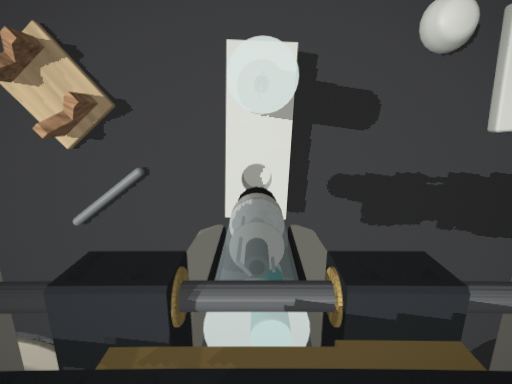

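```bash
python3 -m pendant '{"slide":[[0,10,0],[2,20,0],[2,20,0],[2,25,0],[2,25,0],[2,25,0],[2,25,0],[2,25,0],[2,16,0],[1,10,0]],"spin":[0.069,0.069,0.069,0.069,0.069,0.069,0.069,0.069,0.069,0.069],"claw":[0,0,0,0,0,0,0,0,0,0]}'
python3 -m pendant '{"slide":[[0,0,0],[0,0,0],[0,0,0]],"spin":[0,0,0],"claw":[0,0,0]}'
python3 snap.py pics/w5.png cradle cradle_axis
```

```text
clock: 7.05
ee_pos: [439.2, -122.8, 218.7]
ee_rot: [[0.678, 0.735, 0.0], [0.735, -0.678, 0.0], [0.0, -0.0, -1.0]]
ft_force: [-0.3, -0.7, -1.3]
width: 37.6
clock: 7.35
ee_pos: [439.1, -125.9, 218.6]
ee_rot: [[0.686, 0.728, -0.0], [0.728, -0.686, -0.0], [-0.0, 0.0, -1.0]]
ft_force: [-0.9, 0.4, -0.8]
width: 38.0
7.35 [ 439.1 -125.9  218.6] yaw 46.71 q [ 0.31  0.29 -0.2   2.18  0.09  0.68 -0.7 ] w 37.96804329328311 F [-0.9  0.4 -0.8]
cradle [(0.57, [495.8, -70.2, 3.2])]
cradle_axis []
```

View pics/w5.png

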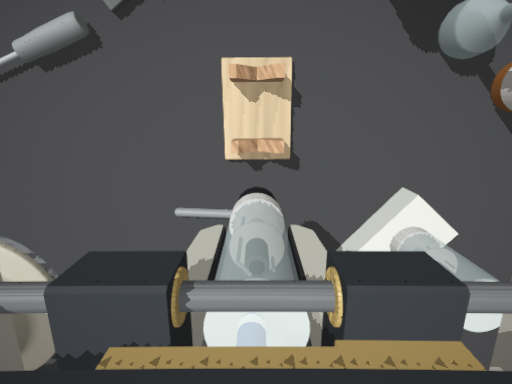

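```bash
python3 - <<'E'
from h import *
a=cv2.imread('pics/w5.png')[50:170,200:315]
cv2.imwrite('pics/w5c.png',cv2.resize(a,None,fx=5,fy=5,interpolation=cv2.INTER_CUBIC))
E
```

```text
(no output)
```

View pics/w5c.png

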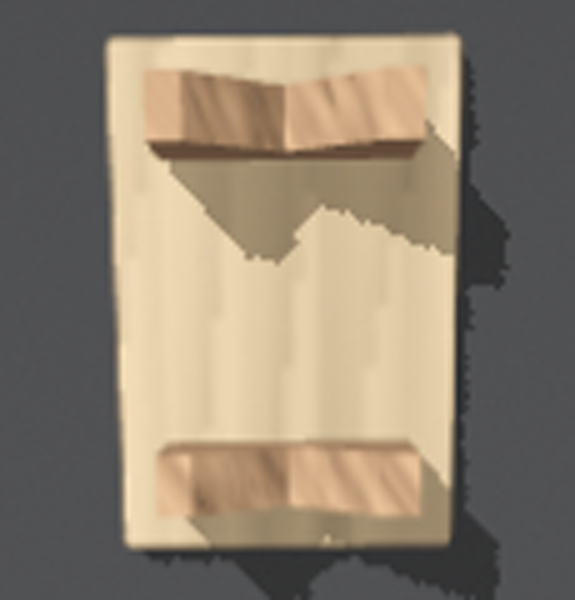

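```bash
python3 - <<'E'
from h import *
m=imaging.camera_model('wrist');s=bot.state()
f=lambda p:(np.array(p)+.5)/5-.5+[200,50]
C=ray(m,f([(107,38),(461,35),(450,546),(126,547)]),10);print(C.round(1),C.mean(0))
for a,b in((0,1),(3,2),(3,0),(2,1)):
    d=C[b]-C[a]; print(np.linalg.norm(d),np.degrees(np.arctan2(d[1],d[0])))
A=ray(m,f([(290,478),(286,115)]),28);print(A,A.mean(0));d=A[1]-A[0];print(np.linalg.norm(d),np.degrees(np.arctan2(d[1],d[0])))
print(s['ee_pos'])
E
```

```text
[[ 503.6    1.5   10. ]
 [ 564.3  -54.8   10. ]
 [ 483.1 -142.7   10. ]
 [ 422.4  -85.9   10. ]] [493.3622367  -70.46247705  10.        ]
82.79922178006963 -42.8581639053541
83.1211562210674 -43.12833299693303
119.2725230588694 47.11552916954596
119.66474975550139 47.269316063439206
[[ 466.25135227 -100.59406205   28.        ]
 [ 521.11662577  -40.92656876   28.        ]] [493.68398902 -70.7603154   28.        ]
81.05805321318283 47.40093613032623
[ 439.11564643 -125.87854781  218.55727558]
```

```bash
python3 -m pendant '{"slide":[[2,1,-25],[2,1,-35],[1.3,0.5,-30],[0,0,-20],[0,0,-10.5],[0,0,0],[0,0,0]],"spin":[0.009,0,0,0,0,0,0],"claw":[0,0,0,0,0,0,0]}'
python3 - <<'E'
from h import *
s=bot.state();d=s['ee_pos'][:2]-[493.4,-70.5];print(d@[.679,.734],d@[.734,-.679],s['ee_pos'][2])
E
python3 snap.py pics/w6.png
```

```text
clock: 8.2
ee_pos: [444.8, -123.0, 98.6]
ee_rot: [[0.678, 0.735, 0.0], [0.735, -0.678, -0.0], [0.0, 0.0, -1.0]]
ft_force: [-0.8, 1.0, -1.1]
width: 38.0
-71.55250075104902 -0.024502285837701688 98.58029650194545
8.2 [ 444.8 -123.    98.6] yaw 47.3 q [ 0.25  0.49 -0.14  2.29  0.18  0.36 -0.79] w 37.974457703571986 F [-0.8  1.  -1.1]
```

View pics/w6.png

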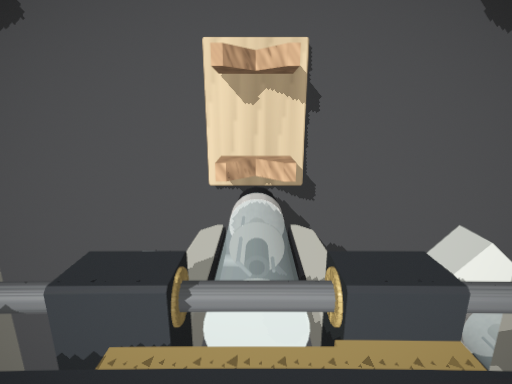

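```bash
python3 -m pendant '{"slide":[[0,0,0],[2.7,2.9,0],[2.7,2.9,0],[3.4,3.7,0.3],[3.4,3.7,0.3],[3.4,3.7,0.3],[4.1,4.4,0],[0,0,0]],"spin":[0,0,0,0,0,0,0,0],"claw":[0,0,0,0,0,0,0,0]}' 4
python3 snap.py pics/w7.png; python3 - <<'E'
from h import *
im=imaging.get_image('scene')[:,:,::-1]
cv2.imwrite('pics/s7.png',cv2.resize(im[150:250,180:280],None,fx=5,fy=5,interpolation=cv2.INTER_CUBIC))
E
```

```text
clock: 9.05
ee_pos: [464.9, -100.7, 99.0]
ee_rot: [[0.677, 0.736, 0.0], [0.736, -0.677, 0.0], [0.001, 0.0, -1.0]]
ft_force: [0.3, 0.3, -1.5]
width: 37.6
9.05 [ 464.9 -100.7   99. ] yaw 47.38 q [ 0.19  0.5  -0.13  2.26  0.17  0.38 -0.83] w 37.56774630036946 F [ 0.3  0.3 -1.5]
```

View pics/w7.png

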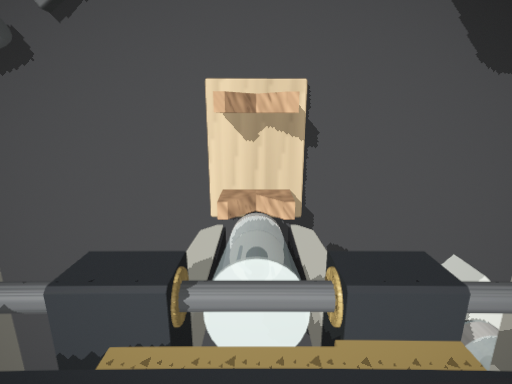

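View pics/s7.png

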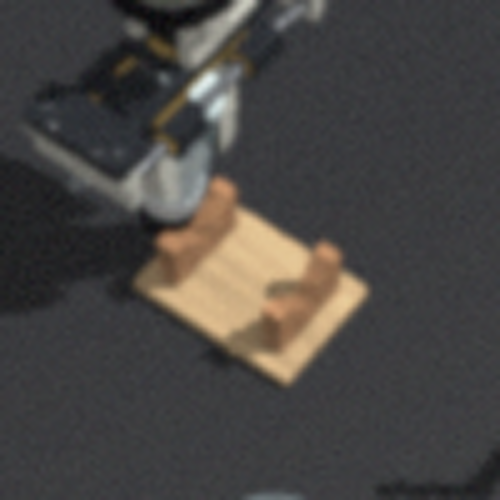

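```bash
python3 -m pendant '{"slide":[[3.6,3.9,-0.5],[3.6,3.9,-0.5],[3.6,3.9,-1],[3.6,3.9,-1.5],[3.5,3.8,-2],[3.5,3.8,-2],[3.5,3.8,-2.5],[3.5,3.8,-2.5],[0,0,0]],"spin":[0,0,0,0,0,0,0,0,0],"claw":[0,0,0,0,0,0,0,0,0]}' 4
python3 snap.py pics/w8.png; python3 - <<'E'
from h import *
im=imaging.get_image('scene')[:,:,::-1]
cv2.imwrite('pics/s8.png',cv2.resize(im[150:250,180:280],None,fx=5,fy=5,interpolation=cv2.INTER_CUBIC))
E
```

```text
clock: 10.05
ee_pos: [493.1, -70.0, 86.1]
ee_rot: [[0.677, 0.736, -0.0], [0.736, -0.677, 0.0], [0.0, -0.0, -1.0]]
ft_force: [-0.6, 0.5, -0.7]
width: 37.8
10.05 [493.1 -70.   86.1] yaw 47.37 q [ 0.11  0.54 -0.12  2.22  0.16  0.38 -0.89] w 37.83251912218143 F [-0.6  0.5 -0.7]
```

View pics/w8.png

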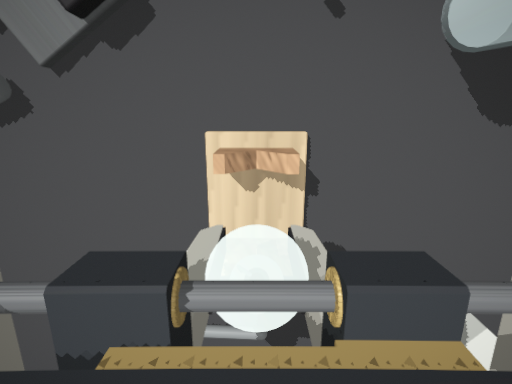

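View pics/s8.png

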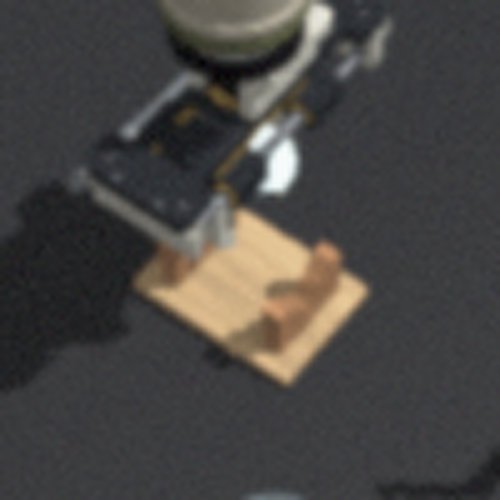

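```bash
cat > phi.py <<'E'
from h import *
import sys
top,bot_=map(float,sys.argv[1:3]); g=float(sys.argv[3]) if len(sys.argv)>3 else 101
m=imaging.camera_model('wrist');s=bot.state();G=s['ee_pos']+[0,0,19]
u=s['ee_rot'][:,0]
for p in range(0,96,5):
    r=np.radians(p);a=np.sin(r)*u+np.cos(r)*np.array([0,0,1]);n=-np.cos(r)*u+np.sin(r)*np.array([0,0,1])
    c=G+(160-g)*a; P=proj(m,[c+19*n,c-19*n])[:,1]; print(p,P.round(0),abs(P-[bot_,top]).sum().round(0))
E
python3 phi.py 225 331
```

```text
0 [371. 279.] 95.0
5 [363. 263.] 70.0
10 [353. 247.] 43.0
15 [341. 231.] 16.0
20 [328. 216.] 12.0
25 [313. 202.] 41.0
30 [298. 189.] 69.0
35 [282. 178.] 97.0
40 [265. 168.] 123.0
45 [249. 159.] 148.0
50 [233. 152.] 171.0
55 [218. 146.] 192.0
60 [204. 142.] 210.0
65 [191. 139.] 226.0
70 [179. 137.] 239.0
75 [169. 137.] 250.0
80 [160. 137.] 259.0
85 [153. 138.] 265.0
90 [147. 140.] 269.0
95 [143. 142.] 271.0
```

```bash
python3 - <<'E'
from h import *
m=imaging.camera_model('wrist');s=bot.state();G=s['ee_pos']+[0,0,19]
u=s['ee_rot'][:,0];t=s['ee_rot'][:,1]
def f(p,g):
    r=np.radians(p);a=np.sin(r)*u+np.cos(r)*np.array([0,0,1]);n=-np.cos(r)*u+np.sin(r)*np.array([0,0,1])
    c=G+(160-g)*a; th=np.linspace(0,6.28,60)
    P=proj(m,[c+19*n*np.cos(x)+19*t*np.sin(x) for x in th]); return P[:,1].min(),P[:,1].max(),np.ptp(P[:,0])
print('vert',np.round(f(0,102)))
for g in (85,90,95,100,105,110,115,120):
    for p in (5,10,15,20,25,30,40): print(g,p,np.round(f(p,g)),end=' ')
    print()
E
```

```text
vert [278. 369. 107.]
85 5 [286. 402. 129.] 85 10 [262. 387. 130.] 85 15 [238. 369. 130.] 85 20 [216. 348. 130.] 85 25 [195. 326. 128.] 85 30 [176. 303. 126.] 85 40 [144. 254. 121.] 
90 5 [278. 388. 122.] 90 10 [257. 375. 123.] 90 15 [236. 359. 123.] 90 20 [216. 341. 122.] 90 25 [197. 322. 121.] 90 30 [180. 301. 120.] 90 40 [152. 258. 115.] 
95 5 [271. 376. 115.] 95 10 [252. 364. 116.] 95 15 [233. 350. 116.] 95 20 [216. 335. 116.] 95 25 [200. 317. 115.] 95 30 [185. 299. 114.] 95 40 [160. 262. 110.] 
100 5 [264. 365. 110.] 100 10 [248. 354. 110.] 100 15 [231. 342. 111.] 100 20 [216. 329. 110.] 100 25 [202. 314. 110.] 100 30 [188. 298. 108.] 100 40 [166. 265. 105.] 
105 5 [258. 355. 105.] 105 10 [244. 346. 105.] 105 15 [230. 335. 105.] 105 20 [216. 323. 105.] 105 25 [204. 310. 104.] 105 30 [192. 297. 104.] 105 40 [173. 268. 101.] 
110 5 [253. 346. 100.] 110 10 [240. 338. 100.] 110 15 [228. 329. 101.] 110 20 [216. 319. 100.] 110 25 [205. 307. 100.] 110 30 [195. 296.  99.] 110 40 [178. 270.  97.] 
115 5 [248. 337.  96.] 115 10 [237. 330.  96.] 115 15 [226. 323.  96.] 115 20 [216. 314.  96.] 115 25 [207. 305.  96.] 115 30 [198. 295.  95.] 115 40 [184. 273.  93.] 
120 5 [244. 329.  92.] 120 10 [234. 324.  92.] 120 15 [225. 317.  92.] 120 20 [216. 310.  92.] 120 25 [208. 302.  92.] 120 30 [201. 294.  91.] 120 40 [189. 275.  90.]
```

```bash
python3 - <<'E'
from h import *
im=imaging.get_image('top')[:,:,::-1]
cv2.imwrite('pics/t8.png',cv2.resize(im[160:280,220:340],None,fx=5,fy=5,interpolation=cv2.INTER_CUBIC))
a=cv2.imread('pics/w8.png')[200:384,150:364]
cv2.imwrite('pics/w8c.png',cv2.resize(a,None,fx=3.5,fy=3.5,interpolation=cv2.INTER_CUBIC))
a=cv2.imread('pics/s8.png')
E
```

```text
(no output)
```

View pics/t8.png

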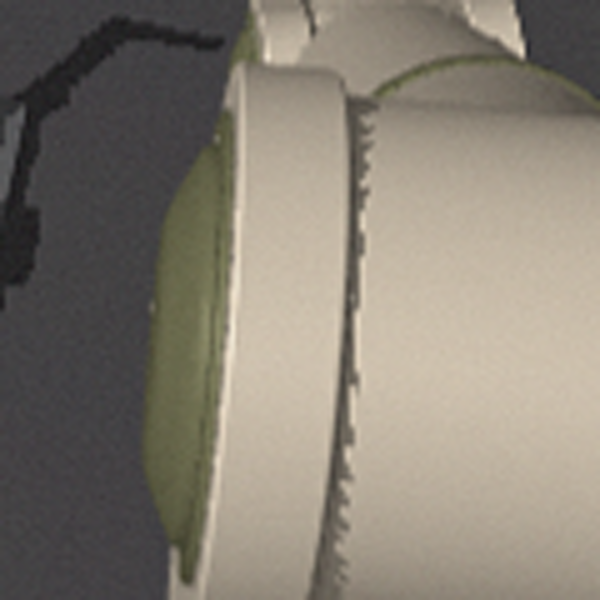

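View pics/w8c.png

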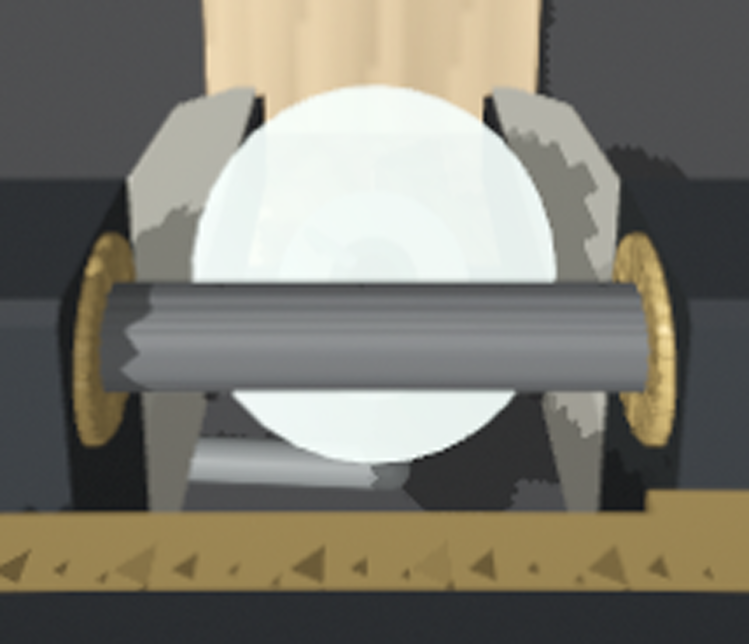

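```bash
python3 - <<'E'
from h import *
a=cv2.imread('pics/w8.png')[215:340,195:320]
g=cv2.cvtColor(a,cv2.COLOR_BGR2GRAY).astype(float)
g=np.clip((g-200)/(255-200),0,1)*255
cv2.imwrite('pics/w8e.png',cv2.resize(g.astype(np.uint8),None,fx=5,fy=5,interpolation=cv2.INTER_CUBIC))
E
```

```text
(no output)
```

View pics/w8e.png

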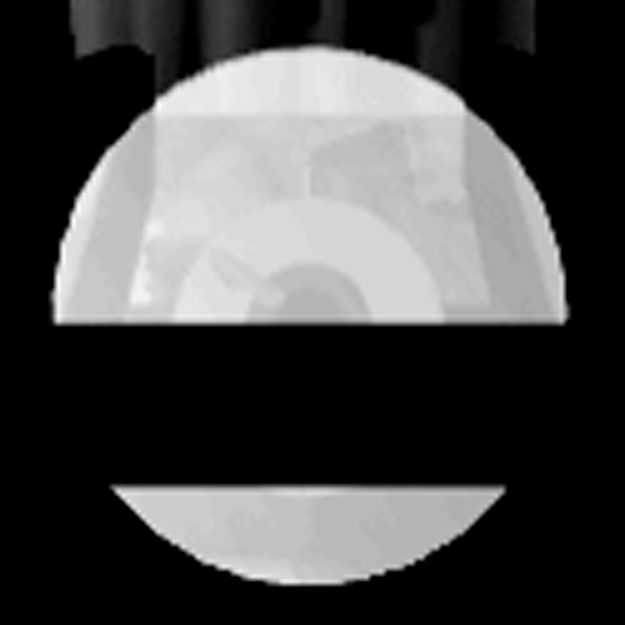

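```bash
python3 - <<'E'
from h import *
im=imaging.get_image('scene')[:,:,::-1]
cv2.imwrite('pics/s9.png',cv2.resize(im[165:205,215:255],None,fx=14,fy=14,interpolation=cv2.INTER_CUBIC))
def uz(m,px):
    C=np.array([493.4,-70.5,0]);u=np.array([.679,.734,0]);v=np.array([.734,-.679,0])
    p=cv2.undistortPoints(np.array([px],float).reshape(-1,1,2),K(m),m['dist_coeffs']).reshape(2)
    d=m['R'].T@np.r_[p,1];c=-m['R'].T@m['t']; t=-(c-C)@v/(d@v); X=c+t*d; return (X-C)@u,X[2]
print(uz(imaging.camera_model('scene'),(236,182)))
E
```

```text
(np.float64(30.729139916550103), np.float64(165.16982614146195))
```

View pics/s9.png

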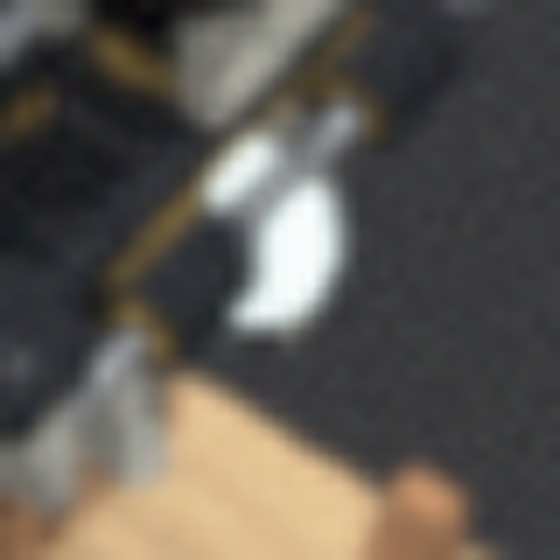

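```bash
cat > fit.py <<'E'
from h import *
C=np.array([493.4,-70.5,0]);U=np.array([.679,.734,0]);V=np.array([.734,-.679,0])
def circ(m,wu,wz,phi,back,r=19,v=0):
    p=np.radians(phi);a=np.sin(p)*U+np.cos(p)*np.array([0,0,1]);n=-np.cos(p)*U+np.sin(p)*np.array([0,0,1])
    c=C+wu*U+v*V+np.array([0,0,wz])-back*a; th=np.linspace(0,2*np.pi,73)
    return proj(m,[c+r*n*np.cos(x)+r*V*np.sin(x) for x in th])
E
python3 - <<'E'
from fit import *
m=imaging.camera_model('wrist')
im=cv2.imread('pics/w8.png');sc=imaging.get_image('scene')[:,:,::-1].copy();ms=imaging.camera_model('scene')
big=cv2.resize(im,None,fx=3,fy=3);sb=cv2.resize(sc,None,fx=6,fy=6)
for (wu,wz,p),col in {(15,156.5,17):(0,0,255),(15,156.5,31):(0,200,0),(30,154.7,31):(255,0,0)}.items():
    for back,r in((0,19),(120,19),(160,17)):
        P=circ(m,wu,wz,p,back,r);cv2.polylines(big,[np.int32(P*3+1)],True,col,1)
        print(wu,p,back,P.min(0).round(),P.max(0).round())
        Q=circ(ms,wu,wz,p,back,r);cv2.polylines(sb,[np.int32(Q*6+3)],True,col,1)
cv2.imwrite('pics/f1.png',big[500:1100,450:1100]);cv2.imwrite('pics/f2.png',sb[900:1400,1000:1700])
E
```

```text
15 17 0 [203. 223.] [307. 328.]
15 17 120 [231. 213.] [280. 262.]
15 17 160 [237. 214.] [274. 251.]
15 31 0 [203. 224.] [307. 332.]
15 31 120 [231. 251.] [281. 303.]
15 31 160 [237. 257.] [275. 297.]
30 31 0 [202. 185.] [308. 291.]
30 31 120 [230. 232.] [281. 284.]
30 31 160 [236. 241.] [275. 280.]
```

View pics/f1.png

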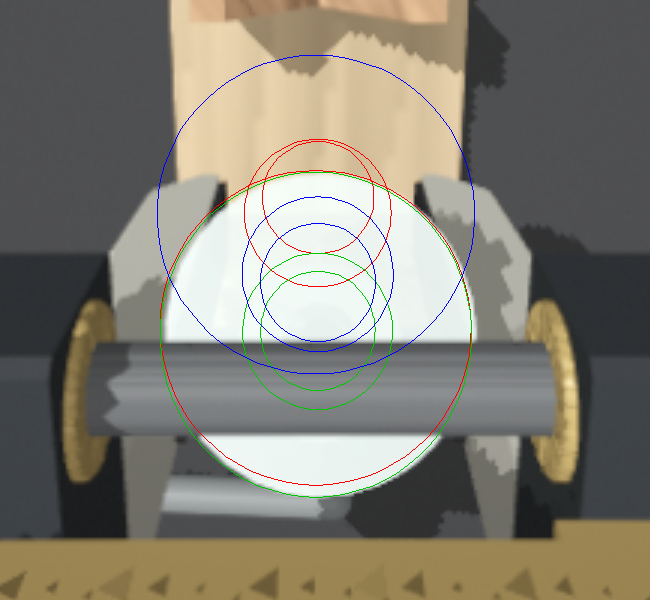

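View pics/f2.png

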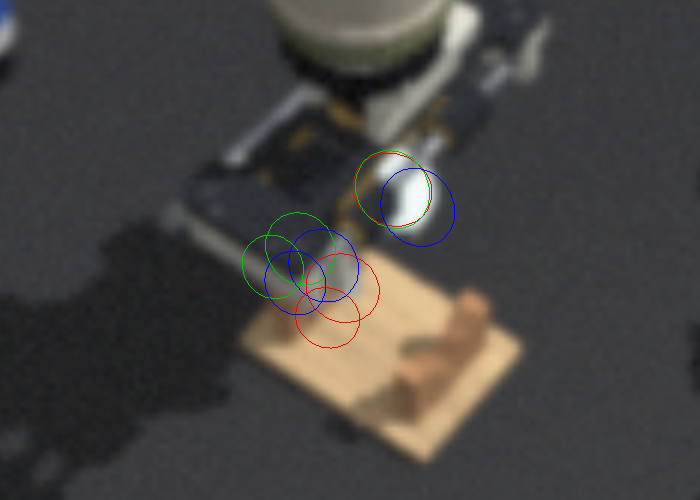

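```bash
python3 -m pendant '{"slide":[[2.2,2.3,-2.1],[2.2,2.3,-2.3],[2.2,2.3,-2.4],[2.1,2.3,-2.5],[1.8,2,-2.7],[1.8,2,-2.8],[1.8,2,-2.9],[1.8,2,-3],[0,0,0]],"spin":[0,0,0,0,0,0,0,0,0],"claw":[0,0,0,0,0,0,0,0,0]}' 4
python3 snap.py pics/w9.png; python3 - <<'E'
from h import *
im=imaging.get_image('scene')[:,:,::-1]
cv2.imwrite('pics/s10.png',cv2.resize(im[150:250,180:280],None,fx=5,fy=5,interpolation=cv2.INTER_CUBIC))
E
```

```text
clock: 11.2
ee_pos: [508.7, -53.2, 65.4]
ee_rot: [[0.678, 0.735, -0.0], [0.735, -0.678, 0.0], [-0.0, -0.0, -1.0]]
ft_force: [-1.2, -0.4, 0.2]
width: 37.9
11.2 [508.7 -53.2  65.4] yaw 47.34 q [ 0.07  0.59 -0.1   2.2   0.17  0.35 -0.92] w 37.853889018578435 F [-1.2 -0.4  0.2]
```

View pics/w9.png

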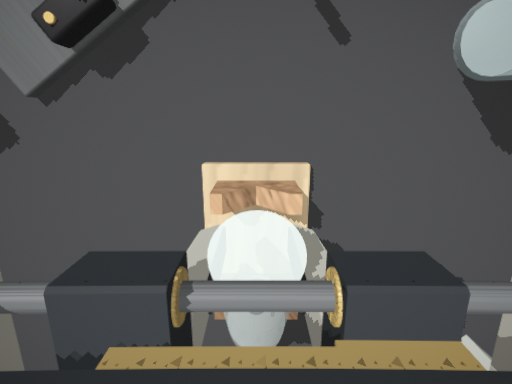

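View pics/s10.png

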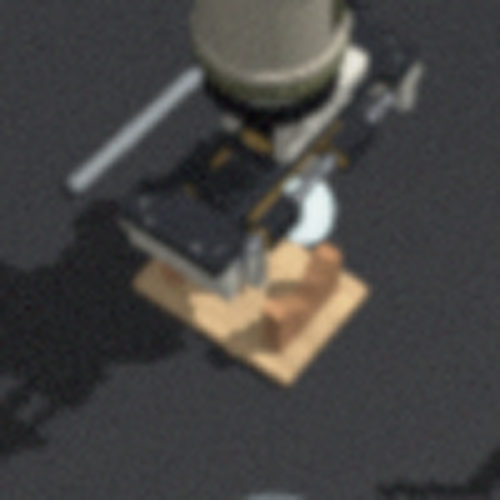

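```bash
python3 - <<'E'
from fit import *
from scipy.optimize import least_squares
m=imaging.camera_model('wrist')
def f(x):
    a=circ(m,*x,0,18.7);b=circ(m,*x,120,18.7)
    return [a[:,1].min()-210,np.ptp(a[:,0])-98,(b[:,1].max()-347)]
for x0 in((40,130,50),):
    r=least_squares(f,x0);print(r.x,r.cost)
x=r.x
s=bot.state();d=s['ee_pos']-C;print('grip',d@U,d@V,s['ee_pos'][2]+19)
big=cv2.resize(cv2.imread('pics/w9.png'),None,fx=3,fy=3)
for back,rr in((0,19),(120,19),(120,17),(160,17)):
    P=circ(m,*x,back,rr);cv2.polylines(big,[np.int32(P*3+1)],True,(0,0,255),1)
cv2.imwrite('pics/f3.png',big[500:1100,450:1100])
E
```

```text
[ 44.56390587 128.97094768  49.15603725] 3.2311742677852644e-26
grip 22.753527904326056 -0.4575195915924125 84.70900637111194
```

View pics/f3.png

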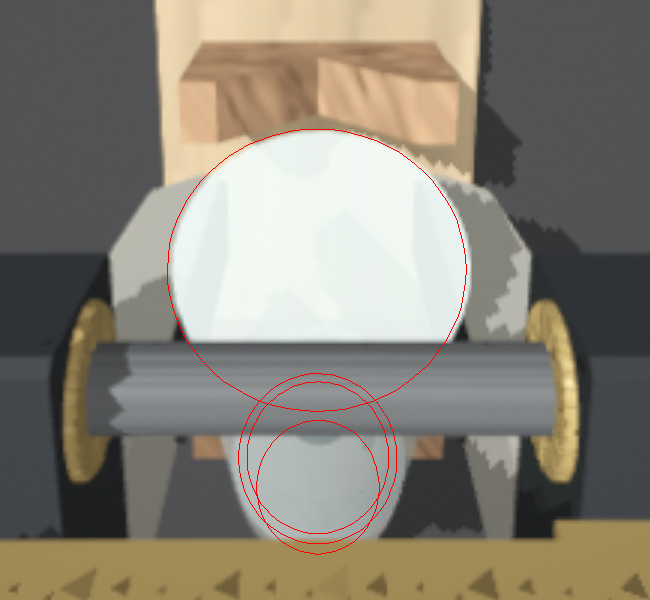

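```bash
python3 -m pendant '{"slide":[[1.3,1.4,-2.3],[1.4,1.5,-2.6],[1.4,1.5,-2.7],[1.3,1.4,-2.8],[0,0,0]],"spin":[0,0,0,0,0],"claw":[0,0,0,0,0]}' 4
python3 snap.py pics/w10.png
```

```text
clock: 11.8
ee_pos: [514.1, -47.5, 55.0]
ee_rot: [[0.678, 0.735, -0.0], [0.735, -0.678, 0.0], [-0.0, -0.0, -1.0]]
ft_force: [1.7, -0.1, -0.5]
width: 37.9
11.8 [514.1 -47.5  55. ] yaw 47.34 q [ 0.05  0.61 -0.1   2.2   0.17  0.34 -0.93] w 37.87160696864364 F [ 1.7 -0.1 -0.5]
```

View pics/w10.png

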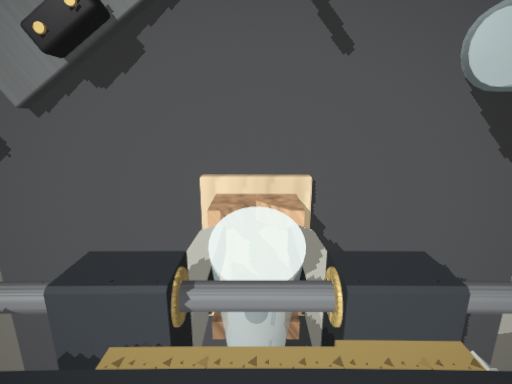

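```bash
python3 -m pendant '{"slide":[[0,0,0],[0,0,0],[0,0,0],[0,0,5],[0,0,6],[-3.4,-3.7,0],[-4.1,-4.4,-2],[-4.1,-4.4,-2],[-4.1,-4.4,-2],[0,0,0]],"spin":[0,0,0,0,0,0,0,0,0,0],"claw":[0,0,0,0,0,0,0,0,0,0]}' 35
python3 snap.py pics/w11.png;  python3 - <<'E'
from fit import *
s=bot.state();d=s['ee_pos']-C;print('grip',d@U,d@V,s['ee_pos'][2]+19)
im=imaging.get_image('scene')[:,:,::-1]
cv2.imwrite('pics/s11.png',cv2.resize(im[150:250,180:280],None,fx=5,fy=5,interpolation=cv2.INTER_CUBIC))
E
```

```text
clock: 12.85
ee_pos: [497.0, -65.6, 60.0]
ee_rot: [[0.679, 0.734, -0.002], [0.734, -0.679, -0.0], [-0.001, -0.001, -1.0]]
ft_force: [-0.0, 0.9, -2.1]
width: 37.4
12.85 [497.  -65.6  60. ] yaw 47.25 q [ 0.09  0.59 -0.1   2.23  0.18  0.33 -0.91] w 37.41633284674331 F [-0.   0.9 -2.1]
grip 6.8160128461720095 -0.5225767303723167 79.12587558705485
```

View pics/w11.png

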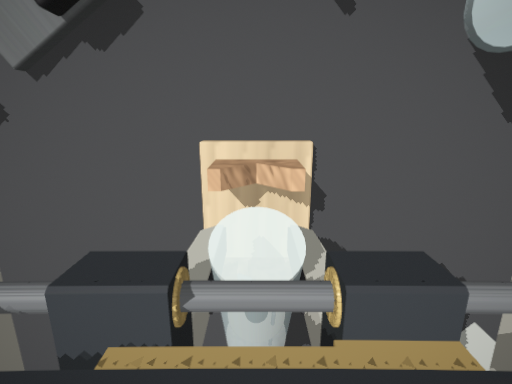

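View pics/s11.png

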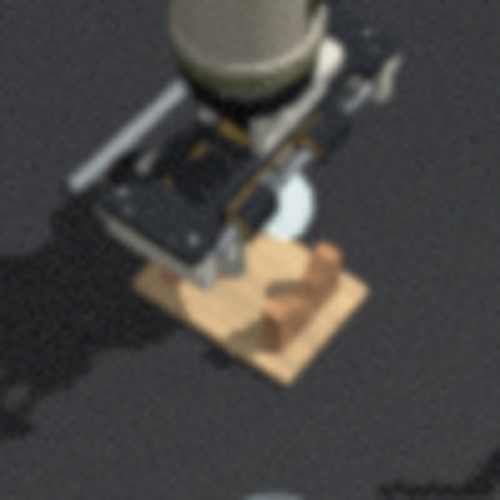

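```bash
python3 - <<'E'
from fit import *
m=imaging.camera_model('wrist')
a=cv2.imread('pics/w11.png')[200:384,190:325]
a=cv2.resize(a,None,fx=4,fy=4,interpolation=cv2.INTER_CUBIC)
s=bot.state();d=s['ee_pos']-C;gu=d@U;gz=s['ee_pos'][2]+19
# width/top -> window pos as function of phi
from scipy.optimize import least_squares
for phi,col in((50,(0,0,255)),(55,(0,200,0)),(60,(255,0,0)),(65,(0,200,200))):
    f=lambda x:[circ(m,x[0],x[1],phi,0,18.8)[:,1].min()-207,np.ptp(circ(m,x[0],x[1],phi,0,18.8)[:,0])-97]
    r=least_squares(f,(30,125)).x
    p=np.radians(phi);v=np.array([gu,gz])-r;al=v@[np.sin(p),np.cos(p)];n=v@[-np.cos(p),np.sin(p)]
    print(phi,r.round(1),'g',160+al,'axis offset',-n, 'bottom', r-160*np.array([np.sin(p),np.cos(p)]))
    P=np.vstack([circ(m,*r,phi,b,18.8,v=-.5) for b in (0,60,119)])
    h=cv2.convexHull(P.astype(np.float32)).reshape(-1,2)
    cv2.polylines(a,[np.int32((h-[190,200])*4+1.5)],True,col,1)
cv2.imwrite('pics/f4.png',a)
E
```

```text
50 [ 29.9 121.5] g 115.58172309916233 axis offset 17.851491675808276 bottom [-92.63489402  18.62448659]
55 [ 30.8 121.1] g 116.79267937899948 axis offset 20.870119148763962 bottom [-100.26101029   29.35022204]
60 [ 31.8 120.8] g 118.10927164053841 axis offset 23.744206049118848 bottom [-106.77717234   40.75239992]
65 [ 32.9 120.4] g 119.51615325691517 axis offset 26.491937918858874 bottom [-112.13383678   52.7440908 ]
```

View pics/f4.png

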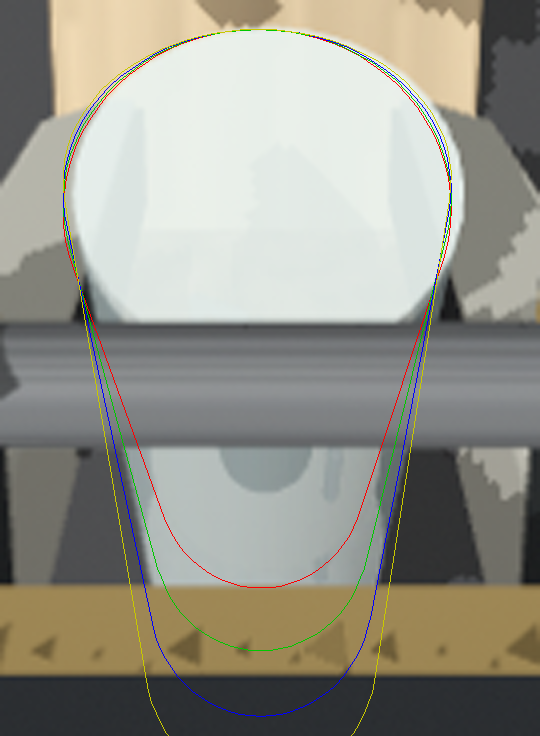

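```bash
python3 -m pendant '{"slide":[[-0.8,-0.8,-6],[-0.7,-0.8,-6],[0,0,-4],[0,0,-1.5],[0,0,0]],"spin":[0,0,0,0,0],"claw":[0,0,0,0,0]}' 35
python3 -m pendant '{"slide":[[0,0,0],[0.8,0.9,-2],[0.8,0.9,-2.5],[0.8,0.9,-2.5],[0.7,0.8,-2.5],[0,0,0]],"spin":[0,0,0,0,0,0],"claw":[0,0,0,0,0,0]}' 5
python3 snap.py pics/w12.png
```

```text
clock: 13.45
ee_pos: [496.5, -66.3, 42.6]
ee_rot: [[0.678, 0.735, -0.001], [0.735, -0.678, -0.0], [-0.001, -0.001, -1.0]]
ft_force: [0.1, -0.6, -1.6]
width: 37.3
clock: 14.05
ee_pos: [500.1, -62.5, 33.1]
ee_rot: [[0.678, 0.735, 0.0], [0.735, -0.678, 0.0], [0.0, -0.0, -1.0]]
ft_force: [0.3, 1.2, 1.1]
width: 37.7
14.05 [500.1 -62.5  33.1] yaw 47.34 q [ 0.07  0.65 -0.08  2.24  0.19  0.26 -0.92] w 37.697116342992025 F [0.3 1.2 1.1]
```

View pics/w12.png

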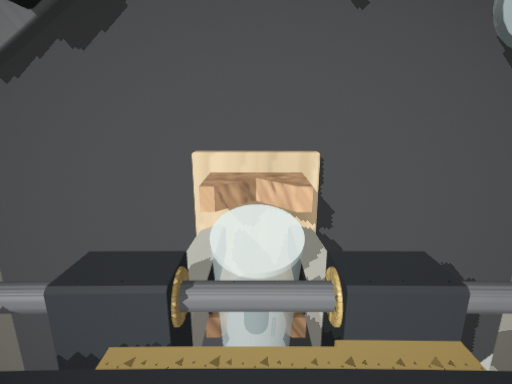

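```bash
cat > ov.py <<'E'
from fit import *
from scipy.optimize import least_squares
import sys
f,top,wid=sys.argv[1],float(sys.argv[2]),float(sys.argv[3]);phis=[float(x) for x in sys.argv[4:]]
m=imaging.camera_model('wrist')
a=cv2.imread(f)[190:384,180:335]
a=cv2.resize(a,None,fx=4,fy=4,interpolation=cv2.INTER_CUBIC)
s=bot.state();d=s['ee_pos']-C;gu=d@U;gz=s['ee_pos'][2]+19;print(gu,gz)
for phi,col in zip(phis,((0,0,255),(0,200,0),(255,0,0),(0,200,200))):
    ff=lambda x:[circ(m,x[0],x[1],phi,0,18.8)[:,1].min()-top,np.ptp(circ(m,x[0],x[1],phi,0,18.8)[:,0])-wid]
    r=least_squares(ff,(40,110)).x
    p=np.radians(phi);v=np.array([gu,gz])-r;al=v@[np.sin(p),np.cos(p)];n=v@[-np.cos(p),np.sin(p)]
    print(phi,r.round(1),'g',160+al,'axis offset',-n, 'bottom', r-160*np.array([np.sin(p),np.cos(p)]))
    for b in (0,119):
        cv2.polylines(a,[np.int32((circ(m,*r,phi,b,18.8,v=0.5)-[180,190])*4+1.5)],True,col,1)
cv2.imwrite('pics/ov_'+f[5:],a)
E
python3 ov.py pics/w12.png 205.5 94.5 60 67 74
```

```text
10.287078350044878 52.24075835311814
60.0 [34.4 90.7] g 119.84765605323594 axis offset 21.266194066060923 bottom [-104.13713341   10.73399463]
67.0 [36.  90.2] g 121.51858854653479 axis offset 24.882934810075685 bottom [-111.29390939   27.66452538]
74.0 [37.7 89.5] g 123.36268109438694 axis offset 28.29019488020509 bottom [-116.09457621   45.43167584]
```

View pics/ov_w12.png

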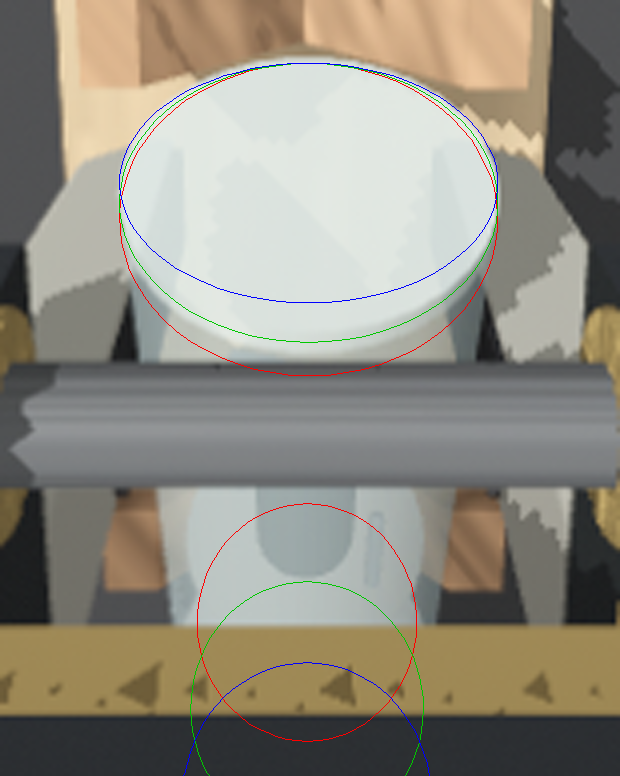

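```bash
python3 -m pendant '{"slide":[[0.6,0.6,-2.5],[0.6,0.6,-2.5],[0.6,0.6,-2.6],[0.5,0.6,-2.7],[0.3,0.3,-2.8],[0.3,0.3,-2.8],[0.3,0.3,-2.3],[0,0,0],[0,0,0]],"spin":[0,0,0,0,0,0,0,0,0],"claw":[0,0,0,0,0,0,0,0,0]}' 5
python3 snap.py pics/w13.png
```

```text
clock: 15.0
ee_pos: [503.0, -59.5, 15.1]
ee_rot: [[0.678, 0.735, -0.0], [0.735, -0.678, -0.0], [-0.0, -0.0, -1.0]]
ft_force: [1.1, 0.3, 1.3]
width: 37.5
15.0 [503.  -59.5  15.1] yaw 47.32 q [ 0.05  0.68 -0.07  2.24  0.19  0.23 -0.93] w 37.5480053537021 F [1.1 0.3 1.3]
```

View pics/w13.png

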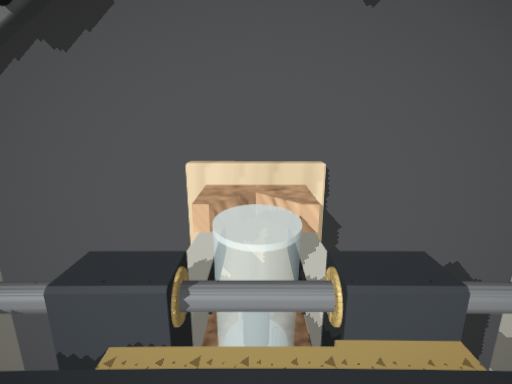

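```bash
python3 ov.py pics/w13.png 206.5 89 72 78 84
```

```text
14.61111325329986 34.20704280400534
72.0 [38.9 65. ] g 127.33691316393225 axis offset 21.802913683021096 bottom [-113.23095863   15.59357576]
78.0 [40.5 64.5] g 128.3791535703133 axis offset 24.233943852735493 bottom [-116.00116804   31.21988996]
84.0 [42.2 63.9] g 129.49727140379383 axis offset 26.647206943457093 bottom [-116.96215014   47.17212278]
```

View pics/ov_w13.png

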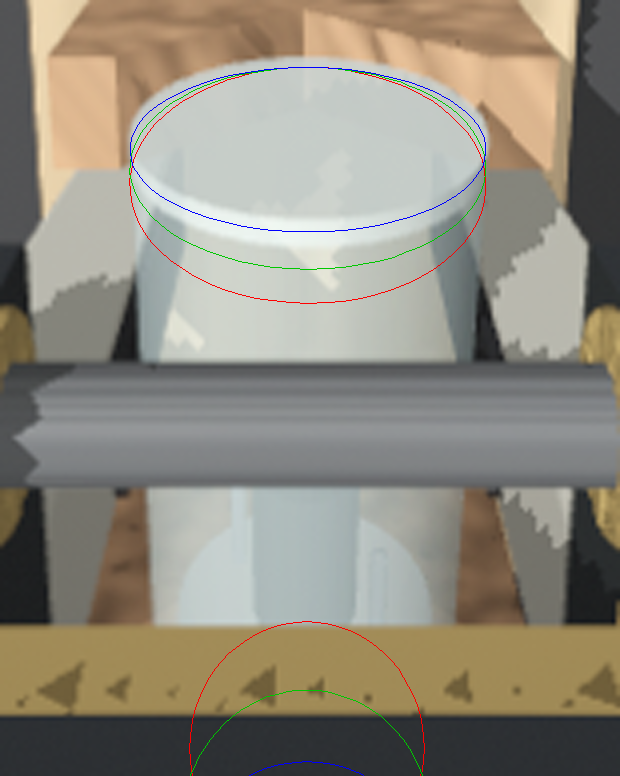

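```bash
python3 -m pendant '{"slide":[[0,0,0],[0,0,0],[0,0,1],[1.4,1.5,0],[1.4,1.5,0],[1.3,1.4,0],[0,0,-1],[0,0,0]],"spin":[0,0,0,0,0,0,0,0],"claw":[0,0,0,0,0,0,0,0]}' 30
python3 -m pendant '{"slide":[[0,0,-1],[0,0,-1],[0,0,-0.5],[0,0,0]],"spin":[0,0,0,0],"claw":[0,0,0,0]}' 5
python3 snap.py pics/w14.png;python3 ov.py pics/w14.png 204 91 78 82 86
```

```text
clock: 15.85
ee_pos: [507.5, -54.7, 15.2]
ee_rot: [[0.678, 0.735, 0.001], [0.735, -0.678, 0.0], [0.001, 0.0, -1.0]]
ft_force: [0.3, 0.6, 0.4]
width: 37.4
clock: 16.25
ee_pos: [507.2, -55.0, 12.6]
ee_rot: [[0.678, 0.735, 0.0], [0.735, -0.678, 0.0], [0.0, 0.0, -1.0]]
ft_force: [1.0, 1.6, 0.2]
width: 37.7
16.25 [507.2 -55.   12.6] yaw 47.32 q [ 0.04  0.69 -0.07  2.23  0.19  0.23 -0.94] w 37.71687479358809 F [1.  1.6 0.2]
20.727462641286515 31.675401445611897
78.0 [48.6 64.2] g 125.99154770283941 axis offset 26.015128249998586 bottom [-107.91971676   30.92692101]
82.0 [49.7 63.8] g 126.85432567586754 axis offset 27.779631343579002 bottom [-108.75850289   41.52997345]
86.0 [50.8 63.4] g 127.76084652633668 axis offset 29.55346363484426 bottom [-108.78371029   52.24472819]
```

View pics/ov_w14.png

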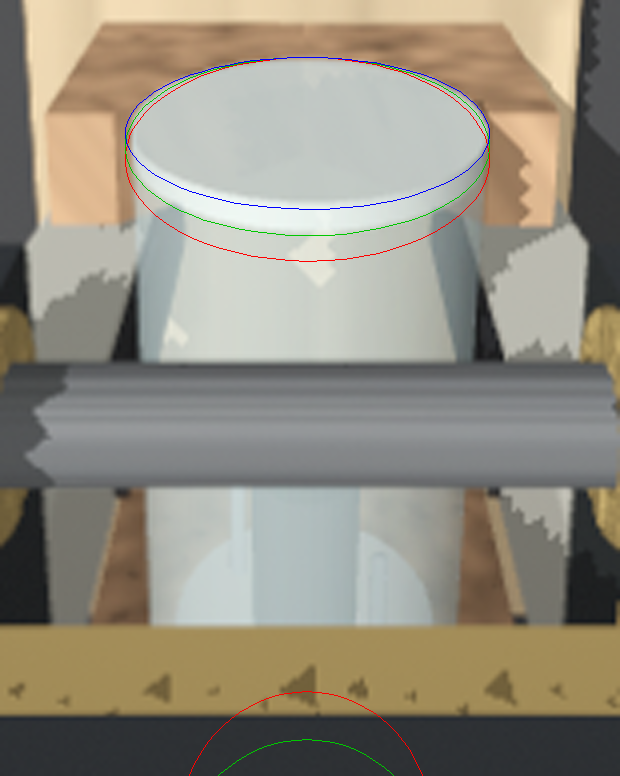

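```bash
python3 -m pendant '{"slide":[[0,0,0],[0,0,0],[0,0,0],[0,0,0],[0,0,0],[0,0,0],[0,0,0],[0,0,0]],"spin":[0,0,0,0,0,0,0,0],"claw":[0.42,0.44,0.46,0.5,0.55,0.65,0.65,0.65]}' 5
python3 snap.py pics/w15.png lamp lamp_mid
```

```text
clock: 17.1
ee_pos: [507.1, -55.0, 12.7]
ee_rot: [[0.678, 0.735, 0.0], [0.735, -0.678, -0.0], [0.0, 0.0, -1.0]]
ft_force: [0.4, 0.1, 0.4]
width: 60.4
17.1 [507.1 -55.   12.7] yaw 47.32 q [ 0.04  0.69 -0.07  2.23  0.19  0.23 -0.94] w 60.427816164532295 F [0.4 0.1 0.4]
lamp [(0.7, [531.0, -34.9, 52.4])]
lamp_mid [(0.91, [486.4, -75.2, 54.1])]
```

View pics/w15.png

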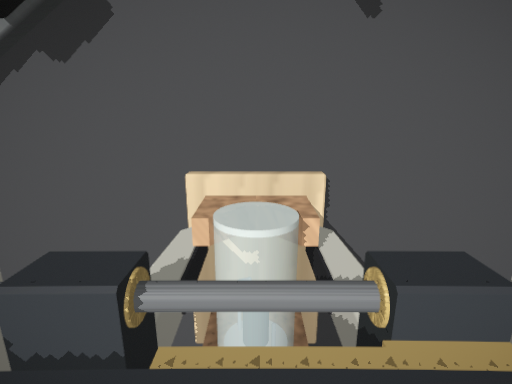

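```bash
python3 -m pendant '{"slide":[[0,0,10],[0,0,20],[0,0,25],[0,0,30],[0,0,30],[0,0,30],[-7,-7,5],[0,0,0],[0,0,0]],"spin":[0,0,0,0,0,0,0,0,0],"claw":[0.75,0.8,0.8,0.8,0.8,0.8,0.8,0.8,0.8]}' 5
python3 snap.py pics/w16.png lamp lamp_mid lamp_window cradle_axis
```

```text
clock: 18.15
ee_pos: [499.5, -62.3, 162.4]
ee_rot: [[0.678, 0.735, -0.001], [0.735, -0.678, -0.0], [-0.001, -0.0, -1.0]]
ft_force: [0.3, -0.4, -0.6]
width: 74.5
18.15 [499.5 -62.3 162.4] yaw 47.28 q [ 0.13  0.42 -0.16  2.15  0.12  0.58 -0.86] w 74.48755815324614 F [ 0.3 -0.4 -0.6]
lamp []
lamp_mid []
lamp_window [(0.63, [528.4, -33.4, 57.3])]
cradle_axis []
```

View pics/w16.png

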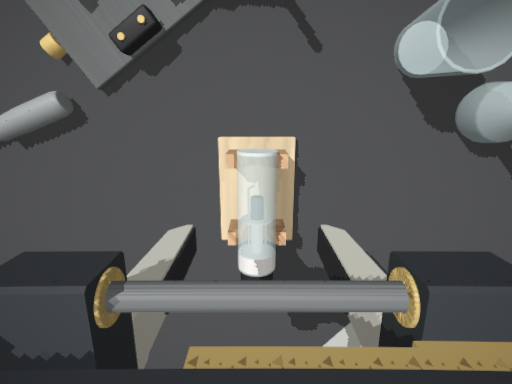

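```bash
python3 - <<'E'
from fit import *
m=imaging.camera_model('wrist')
for z,px in ((74,[(257,150),(257,247)]),(55,[(237.5,170),(277.5,170),(238,240),(276.5,240)])):
    X=ray(m,px,z);print([(round((x-C)@U,1),round((x-C)@V,1)) for x in X])
a=cv2.imread('pics/w16.png')[130:300,190:320]
cv2.imwrite('pics/w16c.png',cv2.resize(a,None,fx=4,fy=4,interpolation=cv2.INTER_CUBIC))
E
```

```text
[(np.float64(53.9), np.float64(0.1)), (np.float64(-37.3), np.float64(0.3))]
[(np.float64(32.9), np.float64(-18.3)), (np.float64(32.9), np.float64(19.5)), (np.float64(-38.7), np.float64(-18.9)), (np.float64(-38.6), np.float64(20.0))]
```

View pics/w16c.png

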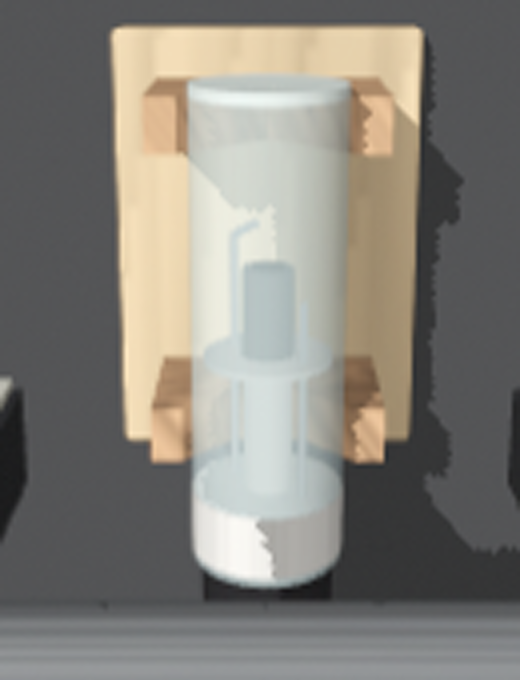

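```bash
python3 -m pendant '{"slide":[[-7,-10,0],[0,0,-30],[0,0,-40],[0,0,-30],[0,0,-18],[0,0,-8],[0,0,0],[0,0,0],[0,0,0],[0,0,0]],"spin":[0,0,0,0,0,0,0,0,0,0],"claw":[0.8,0.8,0.8,0.8,0.8,0.8,0.8,0.8,0.55,0.5]}' 20; python3 snap.py pics/w17.png
```

```text
clock: 19.4
ee_pos: [493.6, -72.2, 37.7]
ee_rot: [[0.678, 0.735, 0.002], [0.735, -0.678, -0.0], [0.001, 0.001, -1.0]]
ft_force: [0.8, -1.3, -0.7]
width: 62.9
19.4 [493.6 -72.2  37.7] yaw 47.3 q [ 0.09  0.63 -0.08  2.25  0.19  0.26 -0.91] w 62.93936929038639 F [ 0.8 -1.3 -0.7]
```

View pics/w17.png

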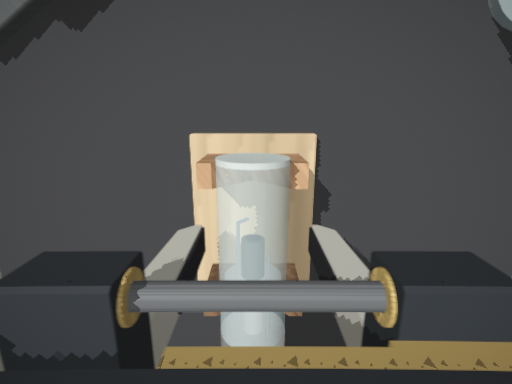

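```bash
python3 -m pendant '{"slide":[[-0.7,0.7,-1],[0,0,0],[0,0,0],[0,0,0],[0,0,0],[0,0,0]],"spin":[0,0,0,0,0,0],"claw":[0.5,0.4,0.2,0,0,0]}' 10;python3 -m pendant '{"slide":[[0,0,0],[0,0,0],[0,0,0]],"spin":[0,0,0],"claw":[0,0,0]}' 35; python3 snap.py pics/w18.png
```

```text
clock: 20.05
ee_pos: [491.8, -70.9, 35.7]
ee_rot: [[0.678, 0.735, -0.001], [0.735, -0.678, 0.0], [-0.0, -0.001, -1.0]]
ft_force: [-3.4, 4.4, 4.8]
width: 37.7
clock: 20.35
ee_pos: [491.9, -70.9, 35.7]
ee_rot: [[0.678, 0.735, -0.001], [0.735, -0.678, 0.0], [-0.0, -0.001, -1.0]]
ft_force: [-3.3, 3.7, 4.2]
width: 37.1
20.35 [491.9 -70.9  35.7] yaw 47.34 q [ 0.09  0.64 -0.08  2.25  0.19  0.26 -0.91] w 37.129551871065296 F [-3.3  3.7  4.2]
```

View pics/w18.png

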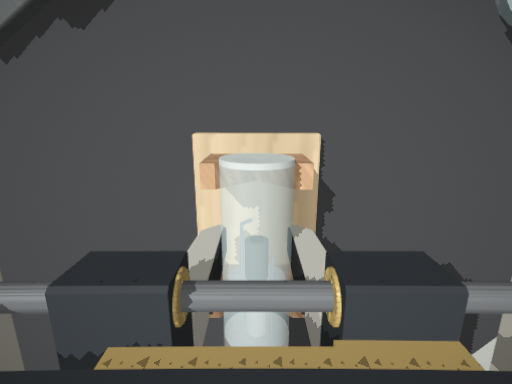

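```bash
python3 -m pendant '{"slide":[[0,0,3],[0,0,8],[0,0,15],[0,0,20],[0,0,25],[0,0,25],[0,0,20],[0,0,0],[0,0,0]],"spin":[0,0,0,0,0,0,0,0,0],"claw":[0,0,0,0,0,0,0,0,0]}'; python3 snap.py pics/w19.png
```

```text
clock: 21.3
ee_pos: [492.7, -71.7, 152.0]
ee_rot: [[0.678, 0.735, 0.001], [0.735, -0.678, -0.0], [0.001, 0.001, -1.0]]
ft_force: [-0.2, -0.4, -1.3]
width: 37.2
21.3 [492.7 -71.7 152. ] yaw 47.28 q [ 0.15  0.43 -0.16  2.17  0.13  0.55 -0.86] w 37.20970749706683 F [-0.2 -0.4 -1.3]
```

View pics/w19.png

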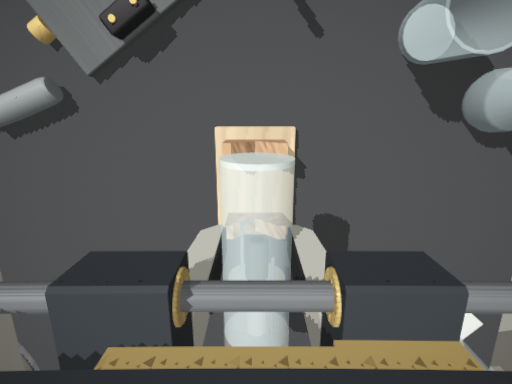

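```bash
python3 -m pendant '{"slide":[[2.6,12,0],[2.6,20,0],[2.6,25,0],[2.6,25,0],[2.6,25,0],[2.6,25,0],[2.6,25,0],[2.6,23,0],[2.6,18,0],[2.6,10,0]],"spin":[0.061,0.061,0.061,0.061,0.061,0.061,0.061,0.061,0.061,0.061],"claw":[0,0,0,0,0,0,0,0,0,0]}'; python3 -m pendant '{"slide":[[0,0,0],[0,0,0],[0,0,0]],"spin":[0,0,0],"claw":[0,0,0]}'; python3 snap.py pics/w20.png mount mount_axis holddown_hinge holddown_grip holddown_pad lens lamp_window
```

```text
clock: 22.35
ee_pos: [518.0, 140.1, 151.3]
ee_rot: [[0.126, 0.992, -0.001], [0.992, -0.126, 0.001], [0.001, -0.001, -1.0]]
ft_force: [-0.4, -0.4, -2.3]
width: 37.3
clock: 22.65
ee_pos: [518.1, 136.0, 151.5]
ee_rot: [[0.136, 0.991, -0.001], [0.991, -0.136, -0.001], [-0.001, -0.001, -1.0]]
ft_force: [0.1, -0.9, -1.4]
width: 37.4
22.65 [518.1 136.  151.5] yaw 82.19 q [-0.13  0.48 -0.32  2.08  0.26  0.61 -0.77] w 37.36515962227673 F [ 0.1 -0.9 -1.4]
mount [(0.82, [537.1, 245.1, 1.3])]
mount_axis [(0.8, [532.1, 242.4, 64.0])]
holddown_hinge [(0.97, [578.5, 199.1, 92.0])]
holddown_grip [(0.47, [539.3, 244.1, -4.2])]
holddown_pad [(0.74, [597.8, 193.1, 136.8])]
lens []
lamp_window [(0.85, [529.4, 184.7, 169.6])]
```

View pics/w20.png

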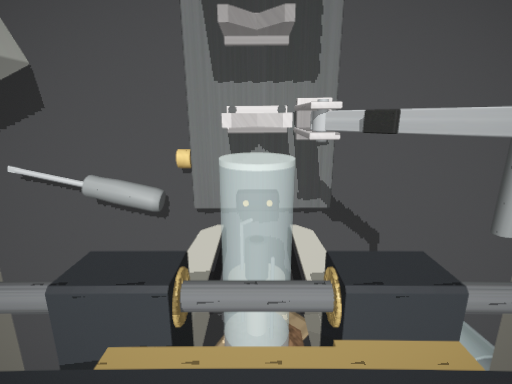

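```bash
python3 - <<'E'
from h import *
a=cv2.imread('pics/w20.png')[0:220,180:345]
cv2.imwrite('pics/w20c.png',cv2.resize(a,None,fx=4,fy=4,interpolation=cv2.INTER_CUBIC)[:600])
E
```

```text
(no output)
```

View pics/w20c.png

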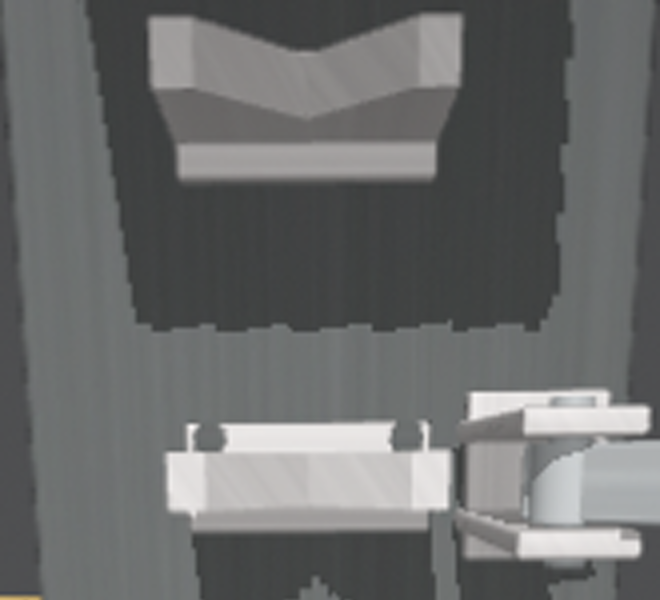

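```bash
python3 - <<'E'
from h import *
from scipy.optimize import least_squares
m=imaging.camera_model('wrist')
f=lambda p:(np.array(p)+.5)/4-.5+[180,0]
obs=[((-30,46,60),(148,16)),((30,46,60),(464,13)),((-30,34,60),(153,88)),((30,34,60),(461,88)),((-22,34,60),(196,88)),((22,34,60),(418,87)),((0,34,38),(308,118)),((0,46,38),(305,52)),
((-30,-34,60),(166,450)),((30,-34,60),(451,450)),((-30,-46,60),(168,512)),((30,-46,60),(449,512)),((-22,-40,60),(206,480)),((22,-40,60),(412,480))]
L=np.array([o[0] for o in obs],float);P=f([o[1] for o in obs])
def res(x):
    c,s=np.cos(x[2]),np.sin(x[2]) # y axis at angle x2
    y=np.array([c,s,0]);xx=np.array([s,-c,0])
    W=np.array([x[0],x[1],x[3]])+L[:,:1]*xx+L[:,1:2]*y+L[:,2:]*[0,0,1]
    return (proj(m,W)-P).ravel()
r=least_squares(res,(533,245,np.radians(82),0))
print(r.x[:2],np.degrees(r.x[2]),r.x[3],np.abs(r.fun).max(),r.fun.reshape(-1,2).round(1).tolist())
r2=least_squares(lambda x:res([*x,0]),(533,245,np.radians(82)));print(r2.x[:2],np.degrees(r2.x[2]))
s=bot.state();y=np.array([np.cos(r.x[2]),np.sin(r.x[2])]);x=np.array([y[1],-y[0]]);d=s['ee_pos'][:2]-r.x[:2];print('tcp in mount',d@x,d@y)
# window along tool x, top edge
im=cv2.imread('pics/w20.png');a=im[140:260,205:310];cv2.imwrite('pics/w20w.png',cv2.resize(a,None,fx=5,fy=5,interpolation=cv2.INTER_CUBIC))
E
```

```text
[533.54494796 243.20132445] 82.48489758409683 0.47247661567302174 0.6772355628959161 [[0.5, 0.0], [-0.2, 0.4], [-0.1, -0.2], [0.0, -0.6], [-0.5, -0.2], [0.5, -0.2], [-0.3, 0.1], [0.4, 0.5], [0.1, 0.5], [-0.1, 0.2], [0.1, -0.3], [-0.0, -0.7], [-0.3, 0.4], [-0.0, 0.1]]
[533.5569548  243.28644513] 82.48486935389953
tcp in mount -1.0272139568000762 -107.79813110068856
```

View pics/w20w.png

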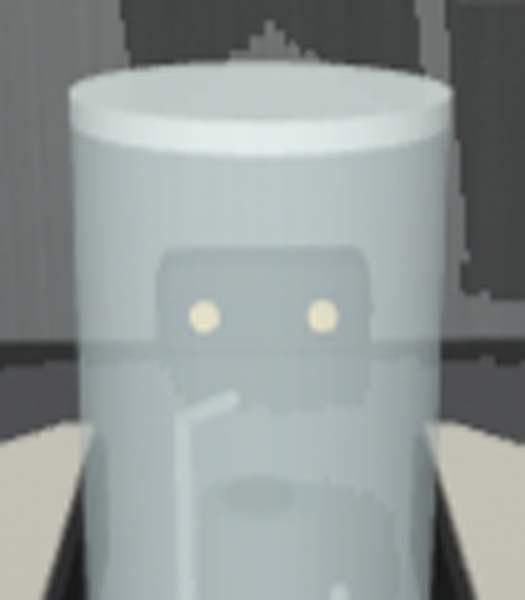

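```bash
python3 - <<'E'
from h import *
from scipy.optimize import least_squares
m=imaging.camera_model('wrist');s=bot.state();G=s['ee_pos']+[0,0,19];R=s['ee_rot']
U=R[:,0];V=R[:,1];Z=np.array([0,0,1])
def circ(u,z,phi,v,r=19):
    p=np.radians(phi);n=-np.cos(p)*U+np.sin(p)*Z
    c=G+u*U+z*Z+v*V;th=np.linspace(0,2*np.pi,145)
    return proj(m,[c+r*n*np.cos(t)+r*V*np.sin(t) for t in th])
o=lambda x,y:(x/5-.1*0+205,y/5+140)
def f(x):
    P=circ(*x)
    return [P[:,1].min()-152,P[:,1].max()-165,P[:,0].min()-219.0,P[:,0].max()-295.8]
r=least_squares(f,(55,0,90,0));print(r.x,r.fun)
E
```

```text
[51.48116009  1.09692256 88.5144801   0.87486458] [-1.98951966e-13  1.70530257e-13  5.68434189e-14  2.84217094e-13]
```

```bash
python3 -m pendant '{"slide":[[1.5,10,0],[2.5,19,0],[2.5,20,0],[2.5,20,0],[2.5,20,0],[2.5,17,0],[2.1,13.2,0],[0,0,-20],[0,0,-20],[0,0,0]],"spin":[0.005,0,0,0,0,0,0,0,0,0],"claw":[0,0,0,0,0,0,0,0,0,0]}'; python3 -m pendant '{"slide":[[0,0,-15],[0,0,-15],[0,0,-10],[0,0,0],[0,0,0]],"spin":[0,0,0,0,0],"claw":[0,0,0,0,0]}'; python3 snap.py pics/w21.png; python3 - <<'E'
from h import *
s=bot.state();t=np.radians(82.48);y=np.array([np.cos(t),np.sin(t)]);x=np.array([y[1],-y[0]]);d=s['ee_pos'][:2]-[533.55,243.25];print('tcp in mount',d@x,d@y)
im=imaging.get_image('scene')[:,:,::-1];cv2.imwrite('pics/s21.png',cv2.resize(im[150:250,270:410],None,fx=5,fy=5,interpolation=cv2.INTER_CUBIC))
im=imaging.get_image('top')[:,:,::-1];cv2.imwrite('pics/t21.png',cv2.resize(im[120:240,90:230],None,fx=5,fy=5,interpolation=cv2.INTER_CUBIC))
E
```

```text
clock: 24.05
ee_pos: [533.3, 255.4, 109.6]
ee_rot: [[0.129, 0.992, -0.003], [0.992, -0.129, -0.002], [-0.003, -0.003, -1.0]]
ft_force: [-1.1, 0.1, -1.3]
width: 37.4
clock: 24.55
ee_pos: [534.7, 256.0, 72.2]
ee_rot: [[0.13, 0.992, 0.0], [0.992, -0.13, 0.0], [0.0, 0.0, -1.0]]
ft_force: [0.0, 0.2, -1.6]
width: 37.4
24.55 [534.7 256.   72.2] yaw 82.55 q [-0.37  0.65 -0.26  2.01  0.31  0.52 -0.98] w 37.44274327666673 F [ 0.   0.2 -1.6]
tcp in mount -0.34033134523851655 12.895336286681092
```

View pics/w21.png

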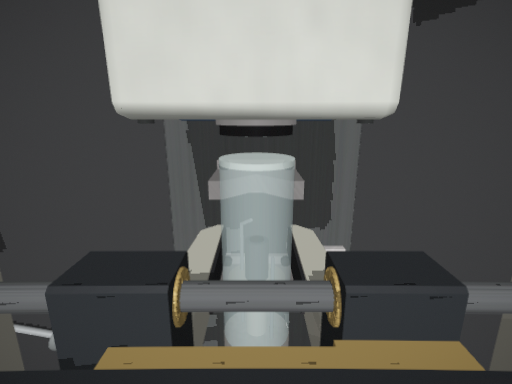

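View pics/s21.png

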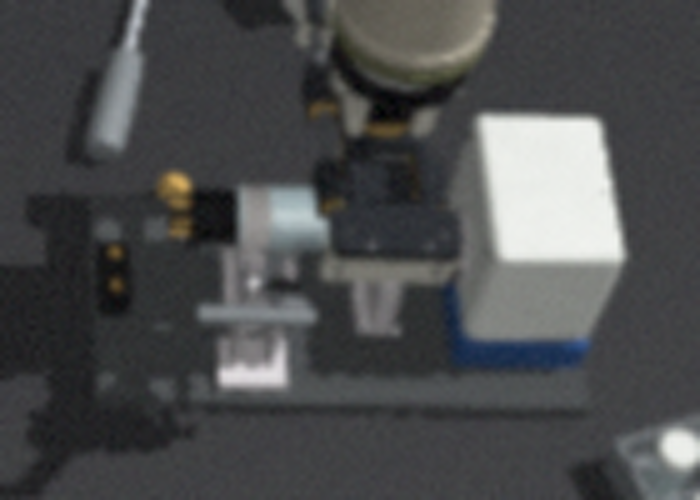

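View pics/t21.png

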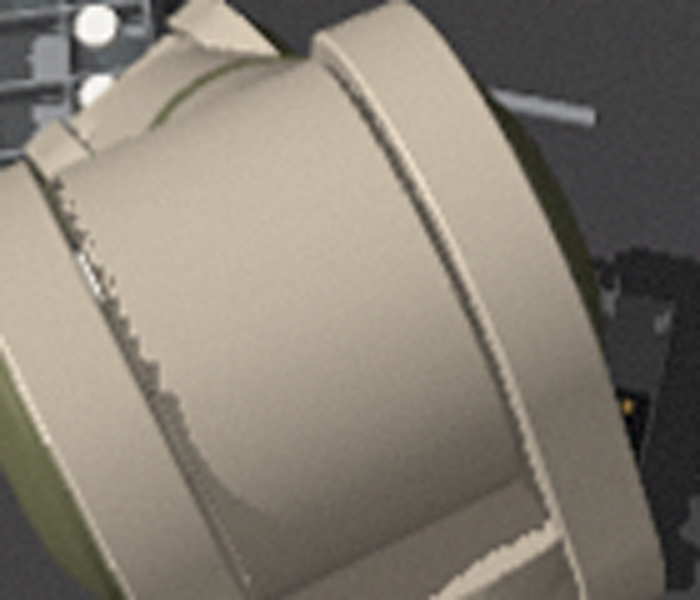

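```bash
python3 -m pendant '{"slide":[[0,0,-7],[0,0,-7],[0,0,-5],[0,0,-3],[0,0,0]],"spin":[0,0,0,0,0],"claw":[0,0,0,0,0]}';  python3 -m pendant '{"slide":[[0,0,-1],[0,0,-1],[0,0,-1],[0,0,0]],"spin":[0,0,0,0],"claw":[0,0,0,0]}'
```

```text
clock: 25.2
ee_pos: [534.2, 255.8, 49.0]
ee_rot: [[0.129, 0.992, -0.001], [0.992, -0.129, -0.001], [-0.001, -0.001, -1.0]]
ft_force: [1.5, 0.4, -1.2]
width: 37.2
clock: 25.6
ee_pos: [534.5, 255.8, 46.7]
ee_rot: [[0.13, 0.992, -0.0], [0.992, -0.13, -0.0], [-0.0, -0.0, -1.0]]
ft_force: [0.3, 0.1, -1.7]
width: 37.1
```

```bash
python3 -m pendant '{"slide":[[0,0,-0.7],[0,0,0],[0,0,0]],"spin":[0,0,0],"claw":[0,0,0]}';  python3 -m pendant '{"slide":[[0,0,-0.7],[0,0,0],[0,0,0]],"spin":[0,0,0],"claw":[0,0,0]}' ; python3 snap.py pics/w22.png
```

```text
clock: 25.9
ee_pos: [534.6, 255.9, 46.1]
ee_rot: [[0.13, 0.992, 0.0], [0.992, -0.13, 0.0], [0.0, 0.0, -1.0]]
ft_force: [0.5, 0.1, -0.1]
width: 37.1
clock: 26.2
ee_pos: [534.6, 256.0, 45.8]
ee_rot: [[0.129, 0.992, 0.0], [0.992, -0.129, 0.0], [0.0, 0.0, -1.0]]
ft_force: [-1.6, -0.7, 5.9]
width: 37.3
26.2 [534.6 256.   45.8] yaw 82.56 q [-0.38  0.69 -0.23  2.02  0.33  0.47 -1.  ] w 37.27161941308255 F [-1.6 -0.7  5.9]
```

View pics/w22.png

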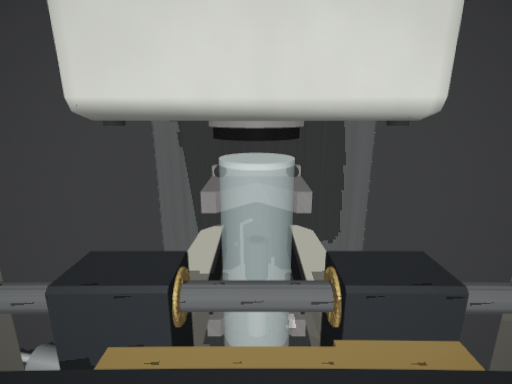

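```bash
python3 -m pendant '{"slide":[[0,0,0],[0,0,0],[0,0,0]],"spin":[0,0,0],"claw":[0,0,0]}' 5; python3 -m pendant '{"slide":[[0,0,0],[0,0,0],[0,0,0],[0,0,0],[0,0,0],[0,0,0],[0,0,0]],"spin":[0,0,0,0,0,0,0],"claw":[0.43,0.46,0.5,0.6,0.7,0.7,0.7]}' 5; python3 snap.py pics/w23.png lamp_window lamp_mid
```

```text
clock: 26.55
ee_pos: [534.5, 256.1, 45.5]
ee_rot: [[0.129, 0.992, 0.0], [0.992, -0.129, 0.0], [0.0, 0.0, -1.0]]
ft_force: [-1.6, -0.2, 5.6]
width: 37.9
clock: 27.25
ee_pos: [534.5, 255.9, 45.3]
ee_rot: [[0.13, 0.992, -0.0], [0.992, -0.13, -0.0], [-0.0, 0.0, -1.0]]
ft_force: [-0.0, -0.1, -1.0]
width: 65.0
27.25 [534.5 255.9  45.3] yaw 82.55 q [-0.38  0.69 -0.23  2.02  0.33  0.47 -1.  ] w 64.97387778916507 F [-0.  -0.1 -1. ]
lamp_window [(0.6, [543.2, 305.4, 65.6])]
lamp_mid [(0.91, [536.1, 249.7, 66.7])]
```

View pics/w23.png

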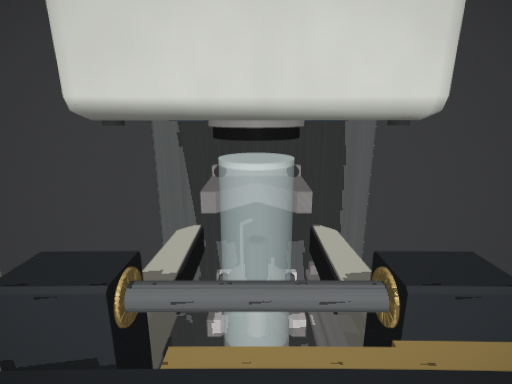

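```bash
python3 -m pendant '{"slide":[[0,0,10],[0,0,20],[0,0,25],[0,0,30],[0,0,30],[0,0,30],[0,0,30],[0,0,0],[0,0,0]],"spin":[0,0,0,0,0,0,0,0,0],"claw":[0.7,0.7,0.6,0.3,0,0,0,0,0]}' 10; python3 -m pendant '{"slide":[[-3,-25,0],[-4,-35,0],[-4,-35,0],[-4,-35,0],[0,-10,0],[0,0,0],[0,0,0],[0,0,0]],"spin":[0,0,0,0,0,0,0,0],"claw":[0,0,0,0,0,0,0,0]}';  python3 snap.py pics/w24.png lamp_window lamp_mid holddown_grip holddown_hinge holddown_pad; python3 - <<'E'
from h import *
im=imaging.get_image('top')[:,:,::-1];cv2.imwrite('pics/t24.png',cv2.resize(im[120:240,90:230],None,fx=5,fy=5,interpolation=cv2.INTER_CUBIC))
m=imaging.camera_model('top')
for q in('holddown_grip','holddown_pad','lamp_mid','lamp_window'): print(q,[(round(d['conf'],2),np.round(w(m,d['xyz']),1).tolist()) for d in spotter.spot_point(q,'top')[:4]])
E
```

```text
clock: 28.3
ee_pos: [534.7, 255.8, 221.4]
ee_rot: [[0.13, 0.992, 0.002], [0.992, -0.13, 0.001], [0.001, 0.002, -1.0]]
ft_force: [-1.3, 0.5, -0.2]
width: 13.7
clock: 29.1
ee_pos: [519.5, 117.6, 220.1]
ee_rot: [[0.128, 0.992, -0.0], [0.992, -0.128, 0.001], [0.001, -0.0, -1.0]]
ft_force: [0.3, 0.5, 0.1]
width: 0.1
29.1 [519.5 117.6 220.1] yaw 82.67 q [-0.07  0.39 -0.35  2.02  0.19  0.76 -0.66] w 0.06585532514983211 F [0.3 0.5 0.1]
lamp_window [(0.57, [714.0, -81.0, 0.9]), (0.31, [599.2, 192.4, 138.3])]
lamp_mid [(0.76, [531.5, 248.5, 65.4]), (0.44, [599.7, 191.6, 137.0])]
holddown_grip [(0.57, [645.7, 156.2, 173.7]), (0.21, [723.3, -171.7, -0.3])]
holddown_hinge [(0.68, [581.3, 193.6, 91.9])]
holddown_pad [(0.94, [598.8, 192.8, 136.7])]
holddown_grip [(0.39, [534.5, 246.4, 68.9]), (0.3, [541.1, 320.8, 66.6])]
holddown_pad [(0.63, [722.3, -166.0, 1.3]), (0.51, [473.2, -320.5, 0.9])]
lamp_mid [(0.6, [302.1, -355.4, 100.8]), (0.55, [288.6, -272.3, 96.2]), (0.16, [737.8, -264.3, -3.5])]
lamp_window [(0.93, [536.5, 306.8, 61.0]), (0.79, [289.1, -271.3, 157.7]), (0.59, [299.5, -359.3, 158.2]), (0.34, [336.5, 163.9, 0.1])]
```

View pics/w24.png

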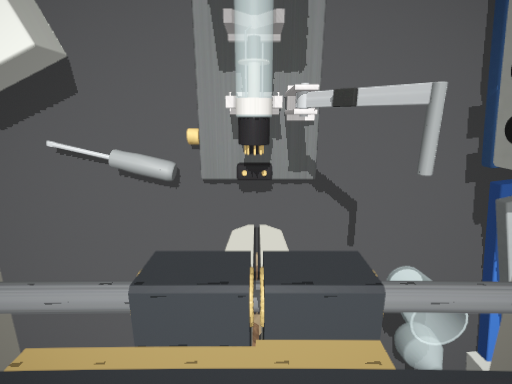

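View pics/t24.png

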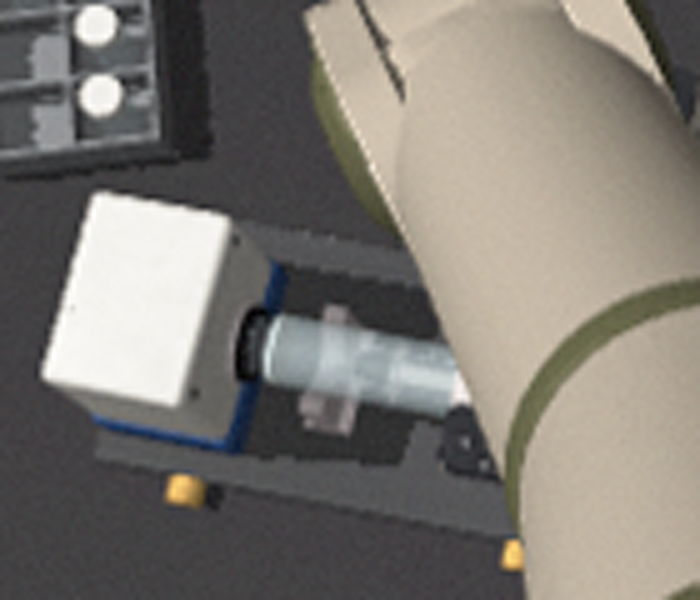

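```bash
python3 - <<'E'
from h import *
m=imaging.camera_model('top');s=imaging.camera_model('scene')
print(ray(m,[(127,100),(236,108)],0).round(0), ray(m,[(127,100),(236,108)],200).round(0))
# scene: near-robot top edge of box at approx (300,284)-(405,273)
for z in (50,100,150,200,250):
    print(z,ray(s,[(302,283),(405,273)],z).round(0).tolist(), ray(m,[(131,90),(236,97)],z).round(0).tolist())
E
```

```text
[[820. 410.   0.]
 [816.  87.   0.]] [[733. 344. 200.]
 [729.  71. 200.]]
50 [[785.0, 104.0, 50.0], [788.0, 394.0, 50.0]] [[830.0, 386.0, 50.0], [828.0, 86.0, 50.0]]
100 [[806.0, 95.0, 100.0], [809.0, 373.0, 100.0]] [[807.0, 370.0, 100.0], [805.0, 82.0, 100.0]]
150 [[827.0, 86.0, 150.0], [830.0, 352.0, 150.0]] [[784.0, 354.0, 150.0], [782.0, 77.0, 150.0]]
200 [[848.0, 77.0, 200.0], [851.0, 330.0, 200.0]] [[761.0, 338.0, 200.0], [759.0, 73.0, 200.0]]
250 [[869.0, 68.0, 250.0], [871.0, 309.0, 250.0]] [[738.0, 321.0, 250.0], [736.0, 69.0, 250.0]]
```

```bash
python3 -m pendant '{"slide":[[20,4,0],[28,6,0],[30,6,0],[30,6,0],[30,6,0],[21,5,0],[0,0,0],[0,0,0]],"spin":[0,0,0,0,0,0,0,0],"claw":[0,0,0,0,0,0,0,0]}' 10; python3 snap.py pics/w25.png
```

```text
clock: 30.45
ee_pos: [678.0, 148.8, 219.7]
ee_rot: [[0.13, 0.992, -0.001], [0.992, -0.13, -0.0], [-0.0, -0.001, -1.0]]
ft_force: [-0.1, -0.8, 0.7]
width: 0.7
30.45 [678.  148.8 219.7] yaw 82.55 q [-0.1   0.58 -0.32  1.66  0.21  0.94 -0.62] w 0.6860269373104964 F [-0.1 -0.8  0.7]
```

View pics/w25.png

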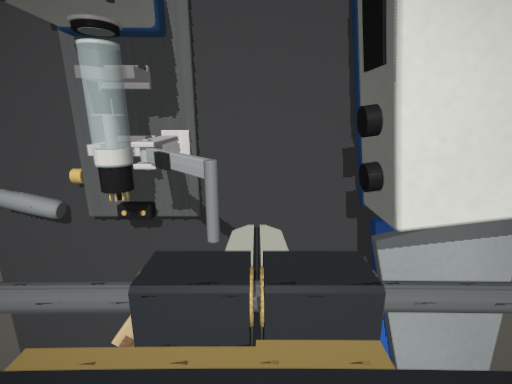

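```bash
python3 - <<'E'
from h import *
m=imaging.camera_model('wrist')
M=np.array([533.5,243.2,0]);y=np.array([.131,.991,0]);x=np.array([.991,-.131,0])
for q in (2.3,):
    f=lambda yy:M+(48-113*np.cos(q))*x+yy*y+np.array([0,0,94+113*np.sin(q)])
    print(proj(m,[f(-47),f(-71),f(-88)]))
s=bot.state();print(proj(m,[s['ee_pos'],s['ee_pos']-[0,0,60]]),(s['ee_pos']-M)@x,(s['ee_pos']-M)@y)
E
```

```text
[[211.85727775 178.02496274]
 [213.11732231 209.55303542]
 [213.95392698 230.80529039]]
[[255.83154706 237.04041454]
 [256.02030159 207.07975173]] 155.12931784374078 -74.82478700143939
```

```bash
python3 -m pendant '{"slide":[[0,0,-25],[0,0,-25],[0,0,-10],[0,0,0],[-9.9,1.3,0],[-7,0.9,0],[-5,0.7,0],[-5,0.7,0],[-5,0.7,0],[0,0,0]],"spin":[0,0,0,0,0,0,0,0,0,0],"claw":[0,0,0,0,0,0,0,0,0,0]}'; python3 snap.py pics/w26.png
```

```text
clock: 31.5
ee_pos: [645.3, 153.5, 160.6]
ee_rot: [[0.129, 0.992, -0.001], [0.992, -0.129, -0.0], [-0.0, -0.001, -1.0]]
ft_force: [0.9, 0.2, 0.8]
width: 0.4
31.5 [645.3 153.5 160.6] yaw 82.59 q [-0.12  0.6  -0.3   1.79  0.24  0.79 -0.68] w 0.40393826477579087 F [0.9 0.2 0.8]
```

View pics/w26.png

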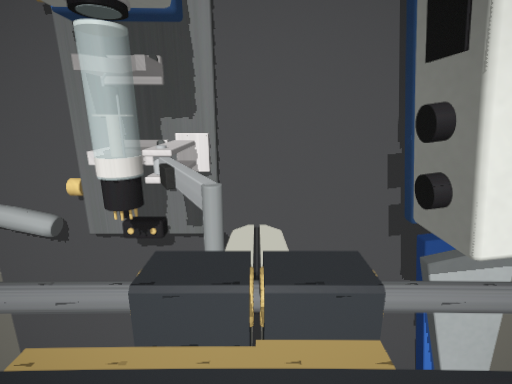

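```bash
python3 -m pendant '{"slide":[[-7,0.9,0],[-9.2,1.2,0],[-9.2,1.2,0],[-9.2,1.2,0],[-9.2,1.2,0],[-9.2,1.2,0],[-6,0.8,0],[-4,0.5,0],[0,0,0],[0,0,0]],"spin":[0,0,0,0,0,0,0,0,0,0],"claw":[0,0,0,0,0,0,0,0,0,0]}'; python3 snap.py pics/w27.png
```

```text
clock: 32.55
ee_pos: [583.7, 161.3, 160.3]
ee_rot: [[0.13, 0.992, 0.0], [0.992, -0.13, -0.0], [-0.0, 0.0, -1.0]]
ft_force: [0.1, 0.1, 0.0]
width: 0.2
32.55 [583.7 161.3 160.3] yaw 82.55 q [-0.15  0.54 -0.31  1.92  0.24  0.71 -0.73] w 0.23501682144300856 F [0.1 0.1 0. ]
```

View pics/w27.png

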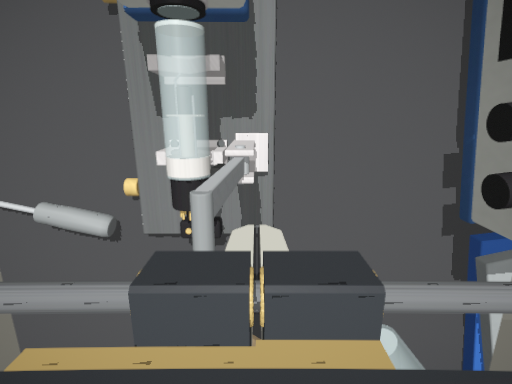

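```bash
python3 -m pendant '{"slide":[[-5,0.7,0],[-5,0.7,0],[-5,0.7,0],[-4,0.5,0],[-3,0.4,0],[0,0,0],[0,0,0],[0,0,0],[0,0,0],[0,0,0]],"spin":[0,0,0,0,0,0,0,0,0,0],"claw":[0,0,0,0,0,0,0,0,0,0]}'; python3 snap.py pics/w28.png
```

```text
clock: 33.6
ee_pos: [561.7, 164.3, 160.3]
ee_rot: [[0.13, 0.992, -0.0], [0.992, -0.13, -0.0], [-0.0, -0.0, -1.0]]
ft_force: [0.7, -0.1, 0.2]
width: 0.5
33.6 [561.7 164.3 160.3] yaw 82.55 q [-0.17  0.52 -0.31  1.97  0.24  0.69 -0.75] w 0.4623512281632299 F [ 0.7 -0.1  0.2]
```

View pics/w28.png

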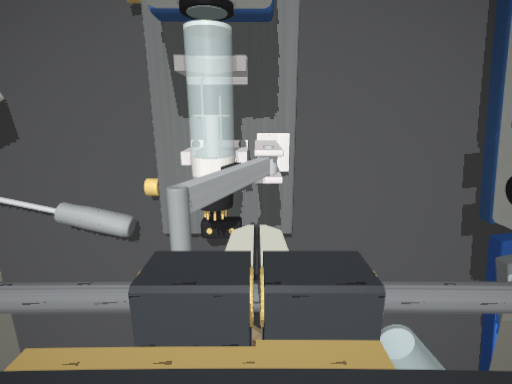

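```bash
python3 -m pendant '{"slide":[[0,0,0],[0,0,0],[0,0,0],[0,0,0],[0,0,0],[0,0,0],[0,0,0],[0,0,0],[0,0,0],[0,0,0]],"spin":[0,0,0,0,0,0,0,0,0,0],"claw":[0,0,0,0,0,0,0,0,0,0]}'; python3 -m pendant '{"slide":[[0,0,15],[0,0,15],[0,0,15],[0,0,15],[0,0,0],[0,0,0]],"spin":[0,0,0,0,0,0],"claw":[0,0,0,0,0,0]}'; python3 snap.py pics/w29.png holddown_grip holddown_pad lamp_window lamp_mid
```

```text
clock: 34.65
ee_pos: [561.6, 164.3, 160.3]
ee_rot: [[0.13, 0.992, 0.0], [0.992, -0.13, -0.0], [-0.0, 0.0, -1.0]]
ft_force: [-0.4, 0.1, 0.6]
width: 1.0
clock: 35.25
ee_pos: [561.6, 164.3, 220.1]
ee_rot: [[0.13, 0.992, 0.0], [0.992, -0.13, -0.0], [-0.0, 0.0, -1.0]]
ft_force: [0.6, -0.3, -0.4]
width: 0.5
35.25 [561.6 164.3 220.1] yaw 82.55 q [-0.14  0.45 -0.34  1.91  0.2   0.81 -0.72] w 0.4562249272826227 F [ 0.6 -0.3 -0.4]
holddown_grip [(0.7, [457.7, 180.8, 93.9])]
holddown_pad [(0.63, [525.9, 202.3, 84.5])]
lamp_window [(0.83, [546.5, 306.2, 62.9]), (0.21, [526.3, 202.8, 84.9])]
lamp_mid [(0.84, [530.6, 249.0, 66.9]), (0.35, [543.0, 314.2, 65.2])]
```

View pics/w29.png

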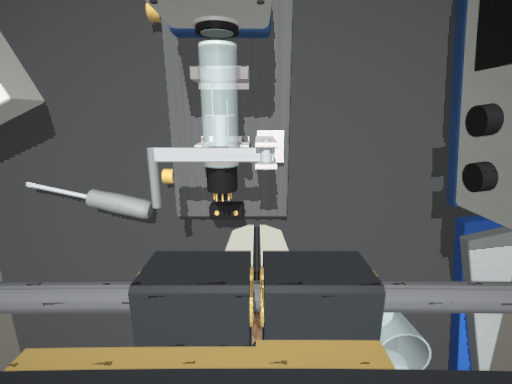

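```bash
python3 - <<'E'
from h import *
m=imaging.camera_model('wrist');im=imaging.get_image('wrist')[:,:,::-1].copy()
M=np.array([533.55,243.25,0]);t=np.radians(82.48);y=np.array([np.cos(t),np.sin(t),0]);x=np.array([y[1],-y[0],0]);Z=np.array([0,0,1])
b=cv2.resize(im[20:220,130:300],None,fx=4,fy=4,interpolation=cv2.INTER_CUBIC)
def ring(yy,r):
    c=M+yy*y+65*Z;P=proj(m,[c+r*np.cos(a)*x+r*np.sin(a)*Z for a in np.linspace(0,6.3,60)]);return P
for yy,r in((63,19),(-57,19),(-97,17)):
    cv2.polylines(b,[np.int32((ring(yy,r)-[130,20])*4+1.5)],True,(0,0,255),1)
E=[proj(m,[M+yy*y+s*19*x+65*Z for yy in(-57,63)]) for s in(-1,1)]
for e in E: cv2.polylines(b,[np.int32((e-[130,20])*4+1.5)],False,(0,255,0),1)
q=0
bar=proj(m,[M-65*x+yy*y+94*Z for yy in(-47,-88)]);cv2.polylines(b,[np.int32((bar-[130,20])*4+1.5)],False,(255,0,0),1)
cv2.imwrite('pics/f30.png',cv2.resize(b,None,fx=.74,fy=.74))
E
```

```text
(no output)
```

View pics/f30.png

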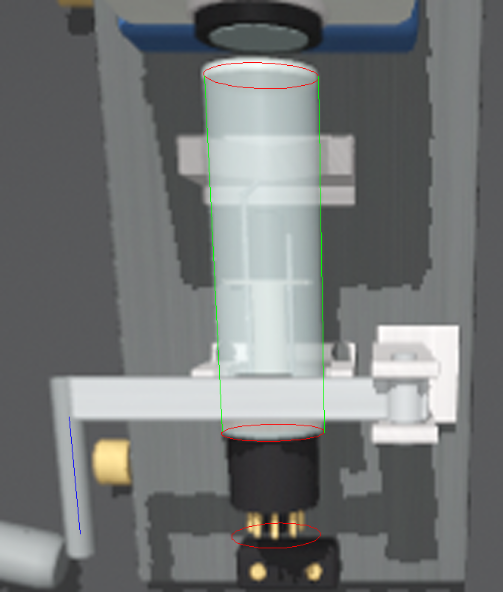

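```bash
python3 -m pendant '{"slide":[[0,-40,0],[-10,-45,0],[-10,-45,0],[-10,-45,0],[-10,-45,0],[-10,-40,0],[0,0,0],[0,0,0]],"spin":[0,0,0,0,0,0,0,0],"claw":[0,0,0,0,0,0,0,0]}'; python3 - <<'E'
from h import *
im=imaging.get_image('top')[:,:,::-1];cv2.imwrite('pics/t31.png',cv2.resize(im[130:240,95:235],None,fx=5.5,fy=5.5,interpolation=cv2.INTER_CUBIC))
im=imaging.get_image('scene')[:,:,::-1];cv2.imwrite('pics/s31.png',cv2.resize(im[160:240,270:410],None,fx=5.5,fy=5.5,interpolation=cv2.INTER_CUBIC))
for cam in('top','scene'):
    m=imaging.camera_model(cam)
    for q in('holddown_grip','holddown_pad','lamp_mid','lamp_window','wide_lamp','flask','beaker','amber_bottle'): print(cam,q,[(round(d['conf'],2),np.round(w(m,d['xyz']),1).tolist()) for d in spotter.spot_point(q,cam)[:3]])
E
```

```text
clock: 36.35
ee_pos: [511.4, -96.5, 220.2]
ee_rot: [[0.132, 0.991, -0.0], [0.991, -0.132, 0.0], [0.0, -0.0, -1.0]]
ft_force: [0.8, -0.3, 0.0]
width: 0.2
top holddown_grip [(0.72, [456.1, 184.2, 93.8])]
top holddown_pad [(0.6, [526.4, 205.7, 82.8]), (0.37, [736.9, -265.4, -2.3])]
top lamp_mid [(0.98, [532.6, 247.9, 70.1]), (0.58, [298.6, -358.9, 101.7])]
top lamp_window [(0.96, [537.4, 308.2, 62.5]), (0.7, [298.9, -355.6, 157.9]), (0.49, [492.6, -71.5, 51.8])]
top wide_lamp [(0.88, [517.8, -320.1, 10.5])]
top flask [(0.16, [471.0, -323.1, 0.7])]
top beaker [(0.55, [360.6, -133.5, 2.3])]
top amber_bottle [(0.67, [733.7, -265.1, -2.6]), (0.45, [470.8, -323.7, -0.7]), (0.44, [519.7, 151.2, 67.2])]
scene holddown_grip [(0.54, [457.9, 183.3, 92.7])]
scene holddown_pad [(0.71, [527.8, 205.2, 82.9])]
scene lamp_mid [(0.95, [532.1, 248.6, 65.2]), (0.64, [286.4, -269.3, 97.0]), (0.6, [336.6, 162.5, 4.4])]
scene lamp_window [(0.9, [292.0, -273.7, 159.3]), (0.7, [538.6, 309.8, 67.2]), (0.63, [295.1, -356.7, 158.8])]
scene wide_lamp [(0.94, [523.4, -312.9, 5.1])]
scene flask [(0.95, [722.1, -170.1, -4.9])]
scene beaker [(0.6, [714.7, -71.9, -2.3])]
scene amber_bottle [(0.6, [722.2, -167.2, -1.8]), (0.58, [741.5, -258.9, -0.5])]
```

View pics/t31.png

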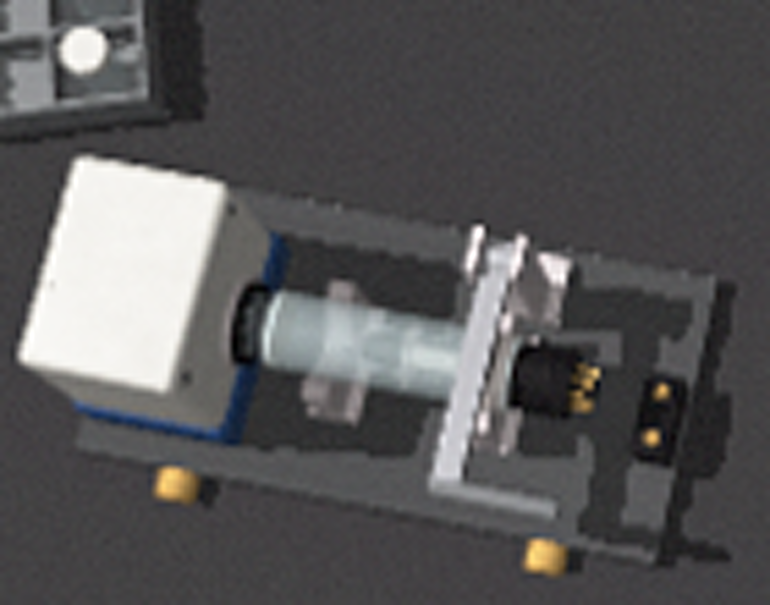

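View pics/s31.png

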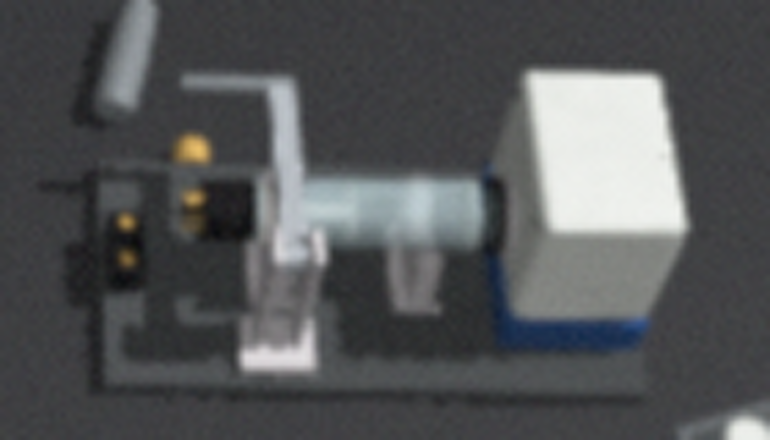

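```bash
python3 - <<'E'
from rig import bot
print(bot.close_job()); s=bot.state(); print(s['clock'],s['ft_force'])
E
```

```text
the job is handed in; nothing more can be done
None
the job is handed in; nothing more can be done
```

The slim lamp is seated in both V-plates with its window towards the lens and the hold-down arm resting on it. I handed the job in at about 36.5 s of the 67 s, and no verdict is reported.

**What I did**
- I lifted the slim lamp from its well and tipped it over the edge of the cork V with a light grip. I released it lying in both cork Vs.
- I took it again from above and lowered it into the mount until it bore with about 6–7 N. I opened the fingers and backed off.
- I then pushed the handle past upright, and the arm came down onto the lamp by its own weight.

**Last checks**
- **Lamp:** the three cameras put the window 63–67 mm from the middle of the V-plates, against 48–73 mm allowed. The outline of a seated lamp fitted the wrist picture to within 2–3 mm. The middle of the glass read 65–67 mm high in two cameras, where a seated lamp is at 65 mm. The top camera's network said 70 mm, which disagreed with the other two and with the outline, so I took it as network error.
- **Hold-down arm:** the handle read 93–94 mm high and the pad 83–85 mm, which is level. In the wrist overlay the handle sat about 2–3 mm to one side of where it should be, so I rely on the three height readings instead.
- **Pad force:** I could not measure it and inferred it from the arm's weight.
- **Other things:** the wide lamp stayed where it was. The scene camera found the flask, beaker and bottle in place, but the top camera's calls on the flask and beaker were false. I did not measure the screwdriver and marker again.

While tipping, the lamp slid about 25 mm up between the fingers. In the cradle I let go with its window end about 8 mm above rest, and it settled into both Vs.

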